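Load the whey strainer and change the feed over

TASK

Shut the whey feed first: swing the red lever from the yellow side to its middle position (off) and let the line drain for at least 5 seconds before any cartridge goes in. With the lever left at off, take every washed cartridge out of the white drying rack, where only the nose ends can be reached, and push each one nose first into a bay of its own in the steel strainer block, until its flange is flat against the block. Once all are fully home, swing the lever on to the blue side.

Things in the scene. Friction and masses are not known exactly. Their poses are not given: they have to be found in the camera images.
- cartridge_1: strainer cartridge, 0.12 kg, lies flat; may be absent (None). Origin: centre of the underside of its flange's front face; x to the nose, z up. Along x: stainless cassette with dark screen windows 0 to +100 mm (30 wide, 20 high, last 15 mm half-round in plan), flange 0 to -6 (44 wide, 26 high), blue handle -6 to -55 (22 wide, 20 high). Level underside, slides on the worktop
- cartridge_2: strainer cartridge, 0.12 kg, lies flat; may be absent (None). Origin: centre of the underside of its flange's front face; x to the nose, z up. Along x: stainless cassette with dark screen windows 0 to +100 mm (30 wide, 20 high, last 15 mm half-round in plan), flange 0 to -6 (44 wide, 26 high), blue handle -6 to -55 (22 wide, 20 high). Level underside, slides on the worktop
- cartridge_3: strainer cartridge, 0.12 kg, lies flat; may be absent (None). Origin: centre of the underside of its flange's front face; x to the nose, z up. Along x: stainless cassette with dark screen windows 0 to +100 mm (30 wide, 20 high, last 15 mm half-round in plan), flange 0 to -6 (44 wide, 26 high), blue handle -6 to -55 (22 wide, 20 high). Level underside, slides on the worktop
- cartridge_1_nose (a point): tip of the nose of cartridge_1: on its middle line, 100 mm from its origin along x, 10 mm above its underside; axes as the cartridge's
- cartridge_2_nose (a point): tip of the nose of cartridge_2: on its middle line, 100 mm from its origin along x, 10 mm above its underside; axes as the cartridge's
- cartridge_3_nose (a point): tip of the nose of cartridge_3: on its middle line, 100 mm from its origin along x, 10 mm above its underside; axes as the cartridge's
- strainer: steel strainer block, fixed, 115 (x) x 202 (y) x 40 mm high; origin: centre of its underside; the front face with the three mouths looks along its -x, 57.5 mm from the origin. Bays 70 mm apart along y, each 34 mm wide, 31 mm high under a 9 mm roof, floored by the worktop, 107 mm deep (deeper than the cassette: the flange stops on the front face)
- bay_1 (a point): mouth of the left (+y) bay of the strainer block: middle of its lower edge, in the front face, at worktop height; axes as the block's, x points into the bay. A cartridge is home when its origin is at this point and its x along the bay's x; any cartridge fits any bay
- bay_2 (a point): mouth of the middle bay of the strainer block: middle of its lower edge, in the front face, at worktop height; axes as the block's, x points into the bay. A cartridge is home when its origin is at this point and its x along the bay's x; any cartridge fits any bay
- bay_3 (a point): mouth of the right (-y) bay of the strainer block: middle of its lower edge, in the front face, at worktop height; axes as the block's, x points into the bay. A cartridge is home when its origin is at this point and its x along the bay's x; any cartridge fits any bay
- rack: white plastic drying rack, fixed, 106 (x) x 214 (y) x 40 mm high; origin: centre of its underside; front looks along its -x. Three pockets at y = +70, 0, -70 mm, 48 mm wide, 31 mm high, roofed, floored by the worktop. Cartridges are parked in them handle first, x axis along the rack's -x
- rack_front (a point): middle of the lower edge of the rack's front face; axes as the rack's. At the start about 62 mm of each cartridge's nose end stands out before this face; the handle and flange are inside. A cartridge is free once pulled at least 95 mm straight out
- feed_lever (a joint): red changeover lever, flat, turning about a vertical spindle, rad: about -0.66 at the start (swung to the yellow-banded port), 0 in the middle = off (pointing along the valve's -x), +0.75 the stop on the blue side; off counts within 0.15, blue from 0.55. It stays where it is left (dry friction 0.15 N m, about 2.5 N at the grip)
- lever_grip (a point): middle of the lever's red grip (44 mm along the lever, 16 mm wide, 20 mm high, from 32 to 52 mm above the worktop, free below but for a 6 mm base plate), 63 mm from the spindle; x axis along the lever to the spindle
- lever_pivot (a point): point on the lever's spindle, 42 mm above the worktop, on a small fixed stainless valve (base plate 80 x 110 mm, ports to 59 mm either side along y, up to 35 mm high); axes as the valve's: positive lever values swing the grip to -y (blue port), negative to +y (yellow port)

How it is judged (in metres and radians):
On the way, in this order (a step that is already met when the one before it is completed fails the run):
1. the feed lever stands in the middle (off) for 5 seconds, no cartridge in a bay yet (value of joint feed_lever between -0.15 and 0.15 rad and not (((x of cartridge_1_nose in the frame of bay_1 between 0.015 and 0.107 m and y of cartridge_1_nose in the frame of bay_1 between -0.017 and 0.017 m) or (x of cartridge_1_nose in the frame of bay_2 between 0.015 and 0.107 m and y of cartridge_1_nose in the frame of bay_2 between -0.017 and 0.017 m) or (x of cartridge_1_nose in the frame of bay_3 between 0.015 and 0.107 m and y of cartridge_1_nose in the frame of bay_3 between -0.017 and 0.017 m)) and height (world z) of cartridge_1_nose below 0.03 m) and not (((x of cartridge_2_nose in the frame of bay_1 between 0.015 and 0.107 m and y of cartridge_2_nose in the frame of bay_1 between -0.017 and 0.017 m) or (x of cartridge_2_nose in the frame of bay_2 between 0.015 and 0.107 m and y of cartridge_2_nose in the frame of bay_2 between -0.017 and 0.017 m) or (x of cartridge_2_nose in the frame of bay_3 between 0.015 and 0.107 m and y of cartridge_2_nose in the frame of bay_3 between -0.017 and 0.017 m)) and height (world z) of cartridge_2_nose below 0.03 m) and not (((x of cartridge_3_nose in the frame of bay_1 between 0.015 and 0.107 m and y of cartridge_3_nose in the frame of bay_1 between -0.017 and 0.017 m) or (x of cartridge_3_nose in the frame of bay_2 between 0.015 and 0.107 m and y of cartridge_3_nose in the frame of bay_2 between -0.017 and 0.017 m) or (x of cartridge_3_nose in the frame of bay_3 between 0.015 and 0.107 m and y of cartridge_3_nose in the frame of bay_3 between -0.017 and 0.017 m)) and height (world z) of cartridge_3_nose below 0.03 m)), for 5 s.
2. every cartridge is home in a bay while the lever is still at off (((x of cartridge_1 in the frame of bay_1 between -0.005 and 0.006 m and y of cartridge_1 in the frame of bay_1 between -0.006 and 0.006 m and x of cartridge_1_nose in the frame of bay_1 between 0.09 and 0.107 m and y of cartridge_1_nose in the frame of bay_1 between -0.008 and 0.008 m) or (x of cartridge_1 in the frame of bay_2 between -0.005 and 0.006 m and y of cartridge_1 in the frame of bay_2 between -0.006 and 0.006 m and x of cartridge_1_nose in the frame of bay_2 between 0.09 and 0.107 m and y of cartridge_1_nose in the frame of bay_2 between -0.008 and 0.008 m) or (x of cartridge_1 in the frame of bay_3 between -0.005 and 0.006 m and y of cartridge_1 in the frame of bay_3 between -0.006 and 0.006 m and x of cartridge_1_nose in the frame of bay_3 between 0.09 and 0.107 m and y of cartridge_1_nose in the frame of bay_3 between -0.008 and 0.008 m)) and height (world z) of each of cartridge_1_nose, cartridge_2_nose, cartridge_3_nose below 0.02 m and ((x of cartridge_2 in the frame of bay_1 between -0.005 and 0.006 m and y of cartridge_2 in the frame of bay_1 between -0.006 and 0.006 m and x of cartridge_2_nose in the frame of bay_1 between 0.09 and 0.107 m and y of cartridge_2_nose in the frame of bay_1 between -0.008 and 0.008 m) or (x of cartridge_2 in the frame of bay_2 between -0.005 and 0.006 m and y of cartridge_2 in the frame of bay_2 between -0.006 and 0.006 m and x of cartridge_2_nose in the frame of bay_2 between 0.09 and 0.107 m and y of cartridge_2_nose in the frame of bay_2 between -0.008 and 0.008 m) or (x of cartridge_2 in the frame of bay_3 between -0.005 and 0.006 m and y of cartridge_2 in the frame of bay_3 between -0.006 and 0.006 m and x of cartridge_2_nose in the frame of bay_3 between 0.09 and 0.107 m and y of cartridge_2_nose in the frame of bay_3 between -0.008 and 0.008 m)) and ((x of cartridge_3 in the frame of bay_1 between -0.005 and 0.006 m and y of cartridge_3 in the frame of bay_1 between -0.006 and 0.006 m and x of cartridge_3_nose in the frame of bay_1 between 0.09 and 0.107 m and y of cartridge_3_nose in the frame of bay_1 between -0.008 and 0.008 m) or (x of cartridge_3 in the frame of bay_2 between -0.005 and 0.006 m and y of cartridge_3 in the frame of bay_2 between -0.006 and 0.006 m and x of cartridge_3_nose in the frame of bay_2 between 0.09 and 0.107 m and y of cartridge_3_nose in the frame of bay_2 between -0.008 and 0.008 m) or (x of cartridge_3 in the frame of bay_3 between -0.005 and 0.006 m and y of cartridge_3 in the frame of bay_3 between -0.006 and 0.006 m and x of cartridge_3_nose in the frame of bay_3 between 0.09 and 0.107 m and y of cartridge_3_nose in the frame of bay_3 between -0.008 and 0.008 m)) and value of joint feed_lever between -0.15 and 0.15 rad), for 0.3 s.
3. the lever is on the blue side (value of joint feed_lever above 0.55 rad), for 0.2 s.
At the end, for the whole second after the job is handed in: every cartridge present lies in a bay of its own, flange within 5 mm of the block's front face, within 6 mm of the bay's middle line and in line with it; the lever leans to the blue side (joint over 0.55); all at rest (((x of cartridge_1 in the frame of bay_1 between -0.005 and 0.006 m and y of cartridge_1 in the frame of bay_1 between -0.006 and 0.006 m and x of cartridge_1_nose in the frame of bay_1 between 0.09 and 0.107 m and y of cartridge_1_nose in the frame of bay_1 between -0.008 and 0.008 m) or (x of cartridge_1 in the frame of bay_2 between -0.005 and 0.006 m and y of cartridge_1 in the frame of bay_2 between -0.006 and 0.006 m and x of cartridge_1_nose in the frame of bay_2 between 0.09 and 0.107 m and y of cartridge_1_nose in the frame of bay_2 between -0.008 and 0.008 m) or (x of cartridge_1 in the frame of bay_3 between -0.005 and 0.006 m and y of cartridge_1 in the frame of bay_3 between -0.006 and 0.006 m and x of cartridge_1_nose in the frame of bay_3 between 0.09 and 0.107 m and y of cartridge_1_nose in the frame of bay_3 between -0.008 and 0.008 m)) and height (world z) of each of cartridge_1_nose, cartridge_2_nose, cartridge_3_nose below 0.02 m and ((x of cartridge_2 in the frame of bay_1 between -0.005 and 0.006 m and y of cartridge_2 in the frame of bay_1 between -0.006 and 0.006 m and x of cartridge_2_nose in the frame of bay_1 between 0.09 and 0.107 m and y of cartridge_2_nose in the frame of bay_1 between -0.008 and 0.008 m) or (x of cartridge_2 in the frame of bay_2 between -0.005 and 0.006 m and y of cartridge_2 in the frame of bay_2 between -0.006 and 0.006 m and x of cartridge_2_nose in the frame of bay_2 between 0.09 and 0.107 m and y of cartridge_2_nose in the frame of bay_2 between -0.008 and 0.008 m) or (x of cartridge_2 in the frame of bay_3 between -0.005 and 0.006 m and y of cartridge_2 in the frame of bay_3 between -0.006 and 0.006 m and x of cartridge_2_nose in the frame of bay_3 between 0.09 and 0.107 m and y of cartridge_2_nose in the frame of bay_3 between -0.008 and 0.008 m)) and ((x of cartridge_3 in the frame of bay_1 between -0.005 and 0.006 m and y of cartridge_3 in the frame of bay_1 between -0.006 and 0.006 m and x of cartridge_3_nose in the frame of bay_1 between 0.09 and 0.107 m and y of cartridge_3_nose in the frame of bay_1 between -0.008 and 0.008 m) or (x of cartridge_3 in the frame of bay_2 between -0.005 and 0.006 m and y of cartridge_3 in the frame of bay_2 between -0.006 and 0.006 m and x of cartridge_3_nose in the frame of bay_2 between 0.09 and 0.107 m and y of cartridge_3_nose in the frame of bay_2 between -0.008 and 0.008 m) or (x of cartridge_3 in the frame of bay_3 between -0.005 and 0.006 m and y of cartridge_3 in the frame of bay_3 between -0.006 and 0.006 m and x of cartridge_3_nose in the frame of bay_3 between 0.09 and 0.107 m and y of cartridge_3_nose in the frame of bay_3 between -0.008 and 0.008 m)) and value of joint feed_lever above 0.55 rad and linear speed of each of cartridge_1, cartridge_2, cartridge_3 below 0.02 m/s); the robot touches nothing.
It fails at once if a cartridge's nose goes into a bay while the lever is still on the yellow side (value of joint feed_lever below -0.3 rad and ((((x of cartridge_1_nose in the frame of bay_1 between 0.015 and 0.107 m and y of cartridge_1_nose in the frame of bay_1 between -0.017 and 0.017 m) or (x of cartridge_1_nose in the frame of bay_2 between 0.015 and 0.107 m and y of cartridge_1_nose in the frame of bay_2 between -0.017 and 0.017 m) or (x of cartridge_1_nose in the frame of bay_3 between 0.015 and 0.107 m and y of cartridge_1_nose in the frame of bay_3 between -0.017 and 0.017 m)) and height (world z) of cartridge_1_nose below 0.03 m) or (((x of cartridge_2_nose in the frame of bay_1 between 0.015 and 0.107 m and y of cartridge_2_nose in the frame of bay_1 between -0.017 and 0.017 m) or (x of cartridge_2_nose in the frame of bay_2 between 0.015 and 0.107 m and y of cartridge_2_nose in the frame of bay_2 between -0.017 and 0.017 m) or (x of cartridge_2_nose in the frame of bay_3 between 0.015 and 0.107 m and y of cartridge_2_nose in the frame of bay_3 between -0.017 and 0.017 m)) and height (world z) of cartridge_2_nose below 0.03 m) or (((x of cartridge_3_nose in the frame of bay_1 between 0.015 and 0.107 m and y of cartridge_3_nose in the frame of bay_1 between -0.017 and 0.017 m) or (x of cartridge_3_nose in the frame of bay_2 between 0.015 and 0.107 m and y of cartridge_3_nose in the frame of bay_2 between -0.017 and 0.017 m) or (x of cartridge_3_nose in the frame of bay_3 between 0.015 and 0.107 m and y of cartridge_3_nose in the frame of bay_3 between -0.017 and 0.017 m)) and height (world z) of cartridge_3_nose below 0.03 m))).
It fails at once if the lever goes to the blue side while a cartridge is not in a bay (value of joint feed_lever above 0.4 rad and (not ((x of cartridge_1_nose in the frame of bay_1 between 0.02 and 0.107 m and y of cartridge_1_nose in the frame of bay_1 between -0.017 and 0.017 m) or (x of cartridge_1_nose in the frame of bay_2 between 0.02 and 0.107 m and y of cartridge_1_nose in the frame of bay_2 between -0.017 and 0.017 m) or (x of cartridge_1_nose in the frame of bay_3 between 0.02 and 0.107 m and y of cartridge_1_nose in the frame of bay_3 between -0.017 and 0.017 m)) or not ((x of cartridge_2_nose in the frame of bay_1 between 0.02 and 0.107 m and y of cartridge_2_nose in the frame of bay_1 between -0.017 and 0.017 m) or (x of cartridge_2_nose in the frame of bay_2 between 0.02 and 0.107 m and y of cartridge_2_nose in the frame of bay_2 between -0.017 and 0.017 m) or (x of cartridge_2_nose in the frame of bay_3 between 0.02 and 0.107 m and y of cartridge_2_nose in the frame of bay_3 between -0.017 and 0.017 m)) or not ((x of cartridge_3_nose in the frame of bay_1 between 0.02 and 0.107 m and y of cartridge_3_nose in the frame of bay_1 between -0.017 and 0.017 m) or (x of cartridge_3_nose in the frame of bay_2 between 0.02 and 0.107 m and y of cartridge_3_nose in the frame of bay_2 between -0.017 and 0.017 m) or (x of cartridge_3_nose in the frame of bay_3 between 0.02 and 0.107 m and y of cartridge_3_nose in the frame of bay_3 between -0.017 and 0.017 m)))).
Of cartridge_1, cartridge_2, cartridge_3 only 2 to 3 are there at a start; the rules pass over those that are not, and their reading is None.
At some moment in a run one of cartridge_1, cartridge_2, cartridge_3 may be knocked a few centimetres aside while the robot is not near it.
Once in a run the grip may slacken for a moment while it holds something.
It also fails if it takes over 210 s, if anything falls off the work surface, if the arm or the gripper's body presses on something with over 40 N, if the wrist force passes 120 N, or if a joint passes its speed limit or range.

ROBOT

A 6-joint arm with a two-finger parallel gripper is mounted at the origin on a cart in front of the work surface, level with it; the furniture and walls round the work are solid. World frame = base frame: x ahead of the robot, y to its left, z up, the work surface at z = 0. Lengths are in m, angles in degrees, forces in N, time in s.
With the tool pointing down it reaches from about 0.4 to 0.825 m from the base axis. Payload 7 kg.
Tool frame: the origin (TCP) lies on the centre line of the jaws, within the pads' length; the fingertips stand 14 mm ahead of it and the grasp point (between the pads) lies 5 mm behind it; z points along the fingers, y is the line along which they close (so a half turn about z gives the same grasp; the last joint's range is limited). The gripper opens to 88 mm and grips with 3 to 60 N. Pads are 19 mm wide; open, the fingers measure 130 mm over their backs; the gripper's body (78 mm by 193 mm) begins 47 mm behind the grasp point.
Start: joints at [87.153, 20.546, 0.682, 0, -70.136, -16.507], TCP at [0.224, 0.637, 0.215] pointing down, gripper open.
Joint ranges: [-176.03, 176.03], [-82.01, 121.73], [-58.28, 71.71], [-173.87, 95.51], [-174.79, -0.11], [-173.66, 173.66]. Speed limits (degrees/s): [136.94, 136.94, 172.46, 180, 180, 180].

INTERFACE

Orientations are given as [roll, pitch, yaw] about the fixed x, y, z axes, in that order (R = Rz(yaw) Ry(pitch) Rx(roll)).
In Python, from plant import r gives the robot as it stands.
- The arm moves only by the tool send_rows, never from a script. Its argument "steps" is a list of rows, each an object with "dp": the shift along the tool's x, y, z in mm, a list of three; "roll": the turn about the tool's z in rad; "jaw": the opening in per cent of the stroke, from 0 (shut) to 100 (fully open). In form: [{"dp": [tx, ty, tz], "roll": roll, "jaw": jaw}, ...]. A call has 1 to 5 rows; each row is the pose to reach, as a shift and turn from the pose commanded when the call began, along the tool's axes at that moment; what a row does not reach only later rows make up. A row lasts 1/8 s, in which the tool goes at most 62.5 mm and 10.7 degrees, less where a joint would pass 70% of its speed; a pose out of reach is approached as far as the arm can. A call with a gripper value outside its range is refused whole. The fingers move at their own pace and stop on an object; "newtons" is the grip in N (left out, the last holds). Time passes only in rows, so rows that repeat a pose let the fingers close. It gives the time, the measured TCP pose, the force, the opening and the grip force at its end, in the units of the state.
- r.get_state(): the state, without advancing time (a new reading comes with each control period).
- r.capture(name): name is "side" or "top"; returns a dict with "image" (384x512x3 uint8, blue, green, red), "K" (3x3 intrinsics, pixels), "dist" ([k1, k2, p1, p2, k3] as OpenCV has them; the pictures are not rectified), "rvec" (rotation vector, rad) and "tvec" (3), from world to camera coordinates, as OpenCV has them. Camera axes: x right, y down, z forward; pixel columns grow to the right and rows downward; lengths in m; the calibration is good to about 2 mm. A picture is of the moment at which its call begins. There is no depth.
- r.close_job(): hands the job in; it is judged then, once.
The state is a dict: "time_s": time; "joints": joint angles; "qd": joint speeds; "joint_torque": joint torques, N m; "tcp_pos": TCP position; "eef_rot": TCP orientation; "contact_force": force on the tool from outside, world axes, zero at the start; "moment": the same for the moment, N m; "gripper_width": finger opening in m; "gripper_force": force on a finger pad.
Only numpy, scipy, OpenCV 4.12 (cv2) and the standard library are available. Lean on these libraries where they do the work, as an engineer would, in place of code of your own. Each camera call takes 0.05 s, during which the arm holds its last target. There are 200 camera calls.

## Working session

There is one attempt and no reset: what is moved stays moved. The work goes in short steps, Python scripts to look and compute and a tool call to move; the robot and the scene stay as the last step left them, time stands still between calls to the robot, and variables do not carry over. Pictures are saved under pics/ and viewed, at most 14 in all, crops included, and the job is handed in when it is done.

Besides the shell and the picture viewer there is one more tool, called after "Emit:" by a JSON object that holds its "name" and its "arguments", one argument or row to a line. send_rows: Moves the arm, as the interface text tells. Its arguments: {"type":"object","properties":{"steps":{"type":"array","items":{"type":"object","properties":{"dp":{"type":"array","items":{"type":"number"}},"roll":{"type":"number"},"jaw":{"type":"number"}}}},"newtons":{"type":"number"}},"required":["steps"]}

```bash
mkdir -p pics
cat > h.py <<'E'
from plant import r
import numpy as np, cv2
from scipy.spatial.transform import Rotation as Ro
def ray(c,px):
    u=cv2.undistortPoints(np.array([[px]],float),np.array(c["K"]),np.array(c["dist"]))[0,0]
    R=cv2.Rodrigues(np.array(c["rvec"],float))[0]; t=np.array(c["tvec"],float).ravel()
    return -R.T@t, R.T@np.array([u[0],u[1],1])
def pt(c,px,z):
    o,d=ray(c,px); return o+d*(z-o[2])/d[2]
def proj(c,P):
    return cv2.projectPoints(np.array(P,float).reshape(-1,1,3),np.array(c["rvec"],float),np.array(c["tvec"],float),np.array(c["K"]),np.array(c["dist"]))[0][:,0]
def snap(name,fn,box=None,s=1):
    c=r.capture(name); im=c["image"]
    if box: im=im[box[1]:box[3],box[0]:box[2]]
    if s!=1: im=cv2.resize(im,None,fx=s,fy=s,interpolation=cv2.INTER_CUBIC)
    cv2.imwrite("pics/"+fn,im)
    import pickle; pickle.dump(c,open("pics/"+fn+".pkl","wb")); return c
def st():
    s=r.get_state(); print({k:np.round(s[k],4).tolist() for k in("time_s","tcp_pos","eef_rot","contact_force","gripper_width","gripper_force","joints")}); return s
def toolshift(P,yaw=None):
    "dp mm in tool axes to reach world P from the present measured pose, roll in rad to bring tool y to direction yaw(deg, mod 180)"
    s=r.get_state(); R=Ro.from_euler("xyz",s["eef_rot"],degrees=True).as_matrix()
    d=R.T@(np.array(P)-s["tcp_pos"])*1000
    out=np.round(d,1).tolist()
    if yaw is not None:
        a=np.array([np.cos(np.radians(yaw)),np.sin(np.radians(yaw)),0]); b=R.T@a
        th=np.arctan2(-b[0],b[1]); th=(th+np.pi/2)%np.pi-np.pi/2
        return out, round(th,3)
    return out
E
python3 - <<'E'
from h import *
st()
snap("top","top0.png",s=1.56); snap("side","side0.png",s=1.56)
E
```

```text
{'time_s': 0.0, 'tcp_pos': [0.2236, 0.6363, 0.2138], 'eef_rot': [179.9016, -0.0094, -19.3608], 'contact_force': [-0.1281, -0.1351, -0.2228], 'gripper_width': 0.0879, 'gripper_force': 0.0, 'joints': [87.1527, 20.5923, 0.6326, -0.0202, -70.1372, -16.5066]}
```

View pics/top0.png

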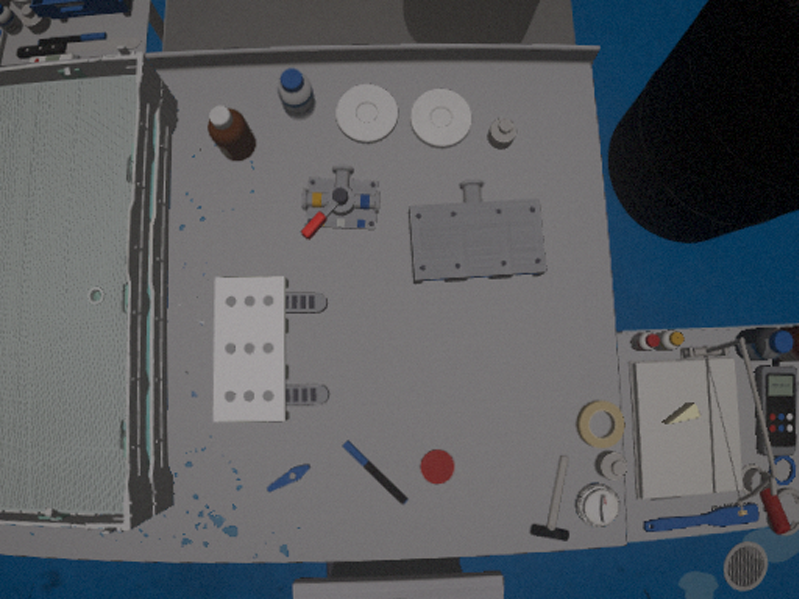

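View pics/side0.png

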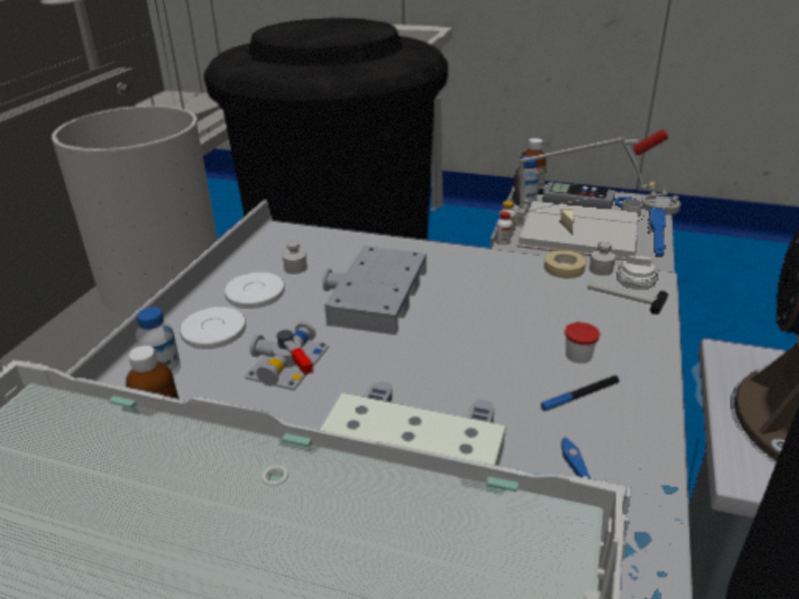

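The top view shows the rack at about (250,348), with two cartridges sticking out to the right at (307,302) and (307,394); the middle pocket is empty. The valve is at (340,197), with the red grip at (313,225). The strainer is at (478,240), mouths facing down the image.

Run:
```python
import cv2
im=cv2.imread("pics/top0.png.pkl") if 0 else None
import pickle
c=pickle.load(open("pics/top0.png.pkl","rb")); im=c["image"]
a=im[100:190,185:355]; cv2.imwrite("pics/cropA.png",cv2.resize(a,None,fx=4.7,fy=4.7,interpolation=cv2.INTER_CUBIC))
b=im[170:275,130:220]; cv2.imwrite("pics/cropB.png",cv2.resize(b,None,fx=5.6,fy=5.6,interpolation=cv2.INTER_CUBIC))
```

```text
(no output)
```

View pics/cropA.png

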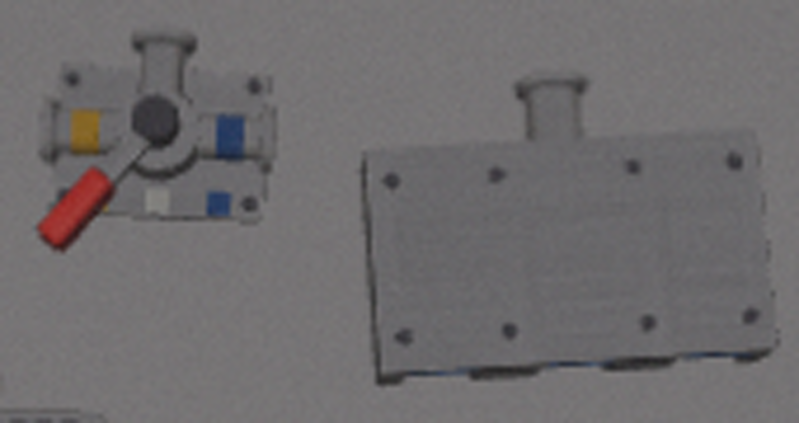

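View pics/cropB.png

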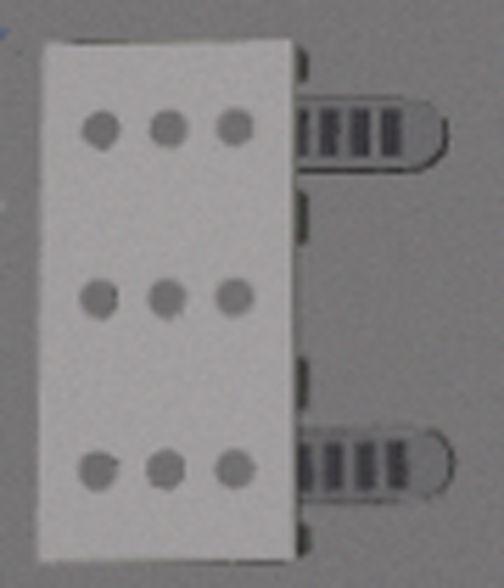

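Run:
```python
from h import *
import pickle
c=pickle.load(open("pics/top0.png.pkl","rb"))
def A(u,v,z,n): p=pt(c,((u+.5)/4.7-.5+185,(v+.5)/4.7-.5+100),z); print(n,np.round(p,4)); return p
def B(u,v,z,n): p=pt(c,((u+.5)/5.6-.5+130,(v+.5)/5.6-.5+170),z); print(n,np.round(p,4)); return p
TL=A(363,153,.04,"sTL");TR=A(757,130,.04,"sTR");BL=A(378,376,.04,"sBL");BR=A(775,348,.04,"sBR")
for a,b in((TL,TR),(BL,BR),(BL,TL),(BR,TR)): d=b-a; print(np.linalg.norm(d),np.degrees(np.arctan2(d[1],d[0])))
print("centre",(TL+TR+BL+BR)/4)
A(155,120,.06,"spindle"); A(74,209,.052,"grip"); 
for n,(u,v) in dict(pTL=(63,65),pTR=(272,78),pBL=(55,213),pBR=(262,221)).items(): A(u,v,.006,n)
a=B(45,42,.04,"rTL");b=B(295,40,.04,"rTR");d=B(297,560,.04,"rBR");e=B(38,560,.04,"rBL")
for p,q in((a,b),(e,d),(d,b),(e,a)): g=q-p; print(np.linalg.norm(g),np.degrees(np.arctan2(g[1],g[0])))
print("rc",(a+b+d+e)/4)
B(442,134,.015,"nose1");B(330,97,.02,"e1");B(330,167,.02,"e1b");B(400,97,.02,"");B(400,167,.02,"")
B(454,465,.015,"nose2");B(330,430,.02,"e2");B(330,499,.02,"e2b");B(410,432,.02,"");B(410,500,.02,"")
print(proj(c,[[0,0,0],[.5,0,0],[.5,.2,0]])*1.56)
```

```text
sTL [ 0.7115 -0.0312  0.04  ]
sTR [ 0.7202 -0.2341  0.04  ]
sBL [ 0.5973 -0.0349  0.04  ]
sBR [ 0.6065 -0.2356  0.04  ]
0.20313493382088338 -87.53399836636025
0.2009389804728202 -87.3635075853924
0.11428540740973674 1.859318445329377
0.11373212288651453 0.7493997652281471
centre [ 0.65887697 -0.13395112  0.04      ]
spindle [0.7252 0.0723 0.06  ]
grip [0.683  0.1135 0.052 ]
pTL [0.7732 0.1238 0.006 ]
pTR [0.7632 0.0137 0.006 ]
pBL [0.6928 0.1283 0.006 ]
pBR [0.6858 0.0208 0.006 ]
rTL [0.6111 0.2628 0.04  ]
rTR [0.6091 0.1576 0.04  ]
rBR [0.3959 0.1587 0.04  ]
rBL [0.3977 0.2649 0.04  ]
0.10522606365739898 -91.10201685273914
0.10624040391493735 -90.99072075067974
0.21321769419857328 -0.30726852014187084
0.21341240055894703 -0.5802825024336312
rc [0.50343803 0.2110041  0.04      ]
nose1 [0.5713 0.0991 0.015 ]
e1 [0.5877 0.1459 0.02  ]
e1b [0.5579 0.1461 0.02  ]
 [0.5869 0.1162 0.02  ]
 [0.5571 0.1166 0.02  ]
nose2 [0.4321 0.0964 0.015 ]
e2 [0.4479 0.1473 0.02  ]
e2b [0.4194 0.1477 0.02  ]
 [0.4463 0.114  0.02  ]
 [0.4182 0.1145 0.02  ]
[[401.45528448 675.34289893]
 [391.5245832  347.48655204]
 [261.31729944 350.85554584]]
```

Run:
```python
from h import *
print(toolshift([.683,.1135,.15],46))
```

```text
([606.8, 341.0, 64.5], np.float64(0.43))
```

Emit:
{"name": "send_rows", "arguments": {
  "steps": [
    {"dp": [607,341,64],"roll": 0.43,"jaw": 60},
    {"dp": [607,341,64],"roll": 0.43,"jaw": 60},
    {"dp": [607,341,64],"roll": 0.43,"jaw": 60},
    {"dp": [607,341,64],"roll": 0.43,"jaw": 60},
    {"dp": [607,341,64],"roll": 0.43,"jaw": 60}
  ],
  "newtons": 20
}}

```text
time_s: 0.72
tcp_pos: [0.4301, 0.4014, 0.1859]
eef_rot: [180.0, -0.0, -44.0]
contact_force: [0.7, 0.7, -0.2]
gripper_width: 0.0534
gripper_force: 0.0
```

Run:
```python
from h import *
st();print(toolshift([.683,.1135,.15],46))
```

```text
{'time_s': 0.725, 'tcp_pos': [0.4301, 0.4014, 0.1859], 'eef_rot': [179.9886, -0.0003, -43.971], 'contact_force': [0.662, 0.7097, -0.2174], 'gripper_width': 0.0534, 'gripper_force': 0.0, 'joints': [62.0515, 13.6289, -12.9954, -0.0032, -63.3868, -16.021]}
([381.9, 31.6, 35.9], np.float64(0.001))
```

Emit:
{"name": "send_rows", "arguments": {
  "steps": [
    {"dp": [382,32,36],"roll": 0,"jaw": 55},
    {"dp": [382,32,36],"roll": 0,"jaw": 55},
    {"dp": [382,32,36],"roll": 0,"jaw": 55},
    {"dp": [382,32,36],"roll": 0,"jaw": 55},
    {"dp": [382,32,36],"roll": 0,"jaw": 55}
  ]
}}

```text
time_s: 1.35
tcp_pos: [0.6352, 0.1674, 0.1565]
eef_rot: [180.0, 0.0, -44.0]
contact_force: [0.1, 0.9, 0.2]
gripper_width: 0.0487
gripper_force: 0.0
```

Run:
```python
from h import *
st();print(toolshift([.6825,.114,.052],46))
```

```text
{'time_s': 1.35, 'tcp_pos': [0.6352, 0.1674, 0.1565], 'eef_rot': [179.9815, 0.01, -43.9822], 'contact_force': [0.1189, 0.9437, 0.1613], 'gripper_width': 0.0487, 'gripper_force': 0.0, 'joints': [31.7369, 21.1357, -6.2978, -0.0058, -62.5869, 14.2836]}
([71.1, 5.5, 104.5], np.float64(0.0))
```

Emit:
{"name": "send_rows", "arguments": {
  "steps": [
    {"dp": [55,4,15],"roll": 0,"jaw": 55},
    {"dp": [71,5,65],"roll": 0,"jaw": 55},
    {"dp": [71,5,104],"roll": 0,"jaw": 55},
    {"dp": [71,5,104],"roll": 0,"jaw": 0},
    {"dp": [71,5,104],"roll": 0,"jaw": 0}
  ],
  "newtons": 15
}}

```text
time_s: 1.98
tcp_pos: [0.6826, 0.1166, 0.0544]
eef_rot: [-179.9, -0.1, -43.9]
contact_force: [0.5, 0.4, 0.6]
gripper_width: 0.0333
gripper_force: 0.0
```

Emit:
{"name": "send_rows", "arguments": {
  "steps": [
    {"dp": [0,0,0],"roll": 0,"jaw": 0},
    {"dp": [0,0,0],"roll": 0,"jaw": 0},
    {"dp": [0,0,0],"roll": 0,"jaw": 0}
  ]
}}

```text
time_s: 2.35
tcp_pos: [0.6821, 0.1166, 0.0539]
eef_rot: [-179.9, -0.0, -44.0]
contact_force: [0.6, -0.0, 0.0]
gripper_width: 0.0042
gripper_force: 0.0
```

Run:
```python
from h import *
snap("top","t1.png",(185,90,285,165),6); c=snap("side","s1.png",(130,180,250,270),5)
```

```text
(no output)
```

View pics/s1.png

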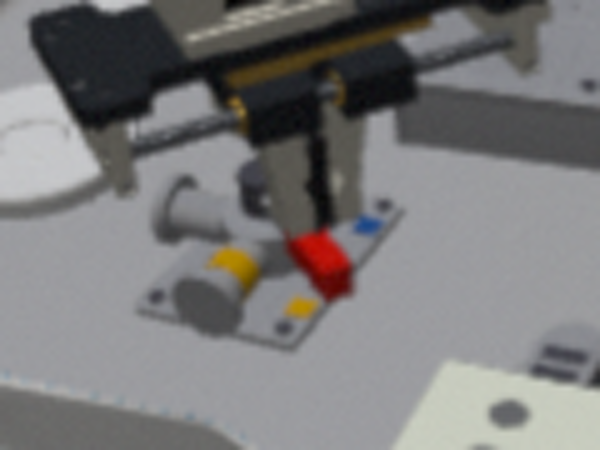

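The side crop shows the fingers shut just behind and above the red grip at (320,225), with the grip still at (320,262), so the lever was missed.

Run:
```python
from h import *
import pickle
c=pickle.load(open("pics/s1.png.pkl","rb")); s=r.get_state(); p=np.array(s["tcp_pos"])
for z in(.052,.042): print(z,pt(c,(130+318/5,180+252/5),z))
print("tip proj",(proj(c,[p-[0,0,.014],p,[.7252,.0723,.06],[.683,.1135,.052],[.683,.1135,.032]])-[130,180])*5)
t=pickle.load(open("pics/top0.png.pkl","rb"))
for n,u,v in(("red1",74,209),): 
  o,d=ray(t,((u+.5)/4.7+184.5,(v+.5)/4.7+99.5)); o2,d2=ray(c,(130+318/5,180+252/5))
  A=np.stack([d,-d2],1); k=np.linalg.lstsq(A,o2-o,rcond=None)[0]; print(o+d*k[0],o2+d2*k[1])
```

```text
0.052 [0.67785579 0.12008617 0.052     ]
0.042 [0.68422578 0.1083059  0.042     ]
tip proj [[315.82831438 268.71428165]
 [312.63092064 242.50313372]
 [263.10592932 156.46948395]
 [313.32802601 240.88578499]
 [317.856363   278.0871001 ]]
[0.68424692 0.11400491 0.04693237] [0.68157324 0.11321133 0.04616411]
```

View pics/t1.png

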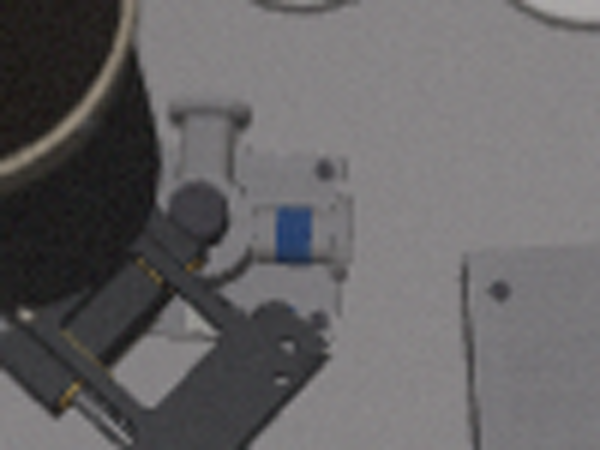

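The top crop shows the arm hiding the lever, so I'll compare the red pixels with the first side picture numerically.

```bash
cat >> h.py <<'E'
def red(c,box):
    im=c["image"].astype(int); m=((im[...,2]>90)&(im[...,2]>2*im[...,1])&(im[...,2]>2*im[...,0])).astype(np.uint8)
    k=np.zeros_like(m); k[box[1]:box[3],box[0]:box[2]]=1; m*=k
    ys,xs=np.nonzero(m); return m,len(xs),(xs.min(),xs.max(),ys.min(),ys.max()),(xs.mean(),ys.mean())
E
python3 - <<'E'
from h import *
import pickle
a=pickle.load(open("pics/side0.png.pkl","rb"));b=pickle.load(open("pics/s1.png.pkl","rb"))
B=(170,205,220,255)
ma,*x=red(a,B);mb,*y=red(b,B);print(x,y)
for y in range(218,242): print(y,''.join('.ab#'[ma[y,q]+2*mb[y,q]] for q in range(180,206)))
st()
E
```

```text
[106, (np.int64(187), np.int64(199), np.int64(223), np.int64(238)), (np.float64(192.80188679245282), np.float64(229.31132075471697))] [102, (np.int64(188), np.int64(199), np.int64(226), np.int64(239)), (np.float64(193.8921568627451), np.float64(231.76470588235293))]
218 ..........................
219 ..........................
220 ..........................
221 ..........................
222 ..........................
223 .........aaaa.............
224 .......aaaaaaa............
225 .......aaaaaaaa...........
226 .......aaaaa###b..........
227 .......aa#######..........
228 ........#########.........
229 ........##########........
230 .........##########.......
231 .........b#########.......
232 ..........b#########......
233 ..........bb########......
234 ...........b#######b......
235 ............b#####b.......
236 .............bb##b.b......
237 .............bbbb.........
238 ..............#bb.b.......
239 ...............bb.........
240 ..........................
241 ..........................
{'time_s': 2.45, 'tcp_pos': [0.6819, 0.1163, 0.0534], 'eef_rot': [-179.9652, -0.0129, -43.9844], 'contact_force': [0.1646, 0.0489, 0.3507], 'gripper_width': 0.0012, 'gripper_force': 0.0, 'joints': [25.7784, 29.3451, -7.7998, 0.0001, -52.8181, 20.2371]}
```

Emit:
{"name": "send_rows", "arguments": {
  "steps": [
    {"dp": [0,0,-20],"roll": 0,"jaw": 45},
    {"dp": [0,0,-40],"roll": 0,"jaw": 45},
    {"dp": [0,0,-40],"roll": 0,"jaw": 45},
    {"dp": [0,0,-40],"roll": 0,"jaw": 45}
  ]
}}

```text
time_s: 2.95
tcp_pos: [0.6814, 0.1161, 0.0924]
eef_rot: [180.0, 0.0, -44.0]
contact_force: [-0.1, -0.2, 0.6]
gripper_width: 0.0353
gripper_force: 0.0
```

Run:
```python
from h import *
c=snap("side","s2.png",(130,160,250,250),6); p=np.array(st()["tcp_pos"])
print((proj(c,[p-[0,0,.014],p,p+[0,0,.052]])-[130,160])*6)
m,*x=red(c,(170,205,220,255));print(x)
```

```text
{'time_s': 3.0, 'tcp_pos': [0.6812, 0.116, 0.0921], 'eef_rot': [179.9404, 0.0404, -44.003], 'contact_force': [0.0737, 0.216, -0.4293], 'gripper_width': 0.0377, 'gripper_force': 0.0, 'joints': [25.7688, 27.2192, -5.6812, -0.0206, -57.1694, 20.2394]}
[[370.41735573 354.182306  ]
 [366.42970663 321.26432446]
 [351.05093098 194.03623226]]
[122, (np.int64(187), np.int64(199), np.int64(223), np.int64(239)), (np.float64(192.99180327868854), np.float64(230.172131147541))]
```

View pics/s2.png

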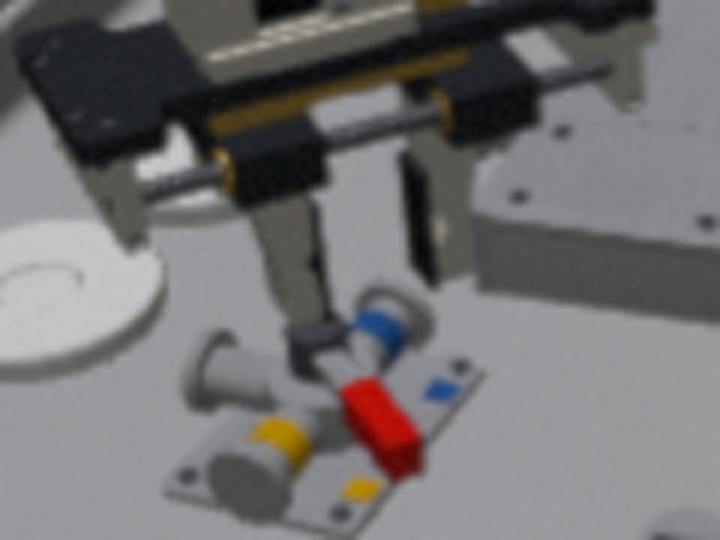

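The side crop shows the lever unmoved, with the grip centre at (380,430). The fingertips are at (310,325) and (435,285), about 50 px above where the TCP should project, so I need to check the cameras against the robot.

Run:
```python
from h import *
import pickle
a=pickle.load(open("pics/side0.png.pkl","rb"));t=pickle.load(open("pics/top0.png.pkl","rb"))
for n,P in dict(sTL=[.7115,-.0312,.04],sTR=[.7202,-.2341,.04],sBL=[.5973,-.0349,.04],sBR=[.6065,-.2356,.04],rTR=[.609,.1576,.04],rBR=[.396,.1587,.04]).items(): print(n,np.round(proj(a,[P])[0]*1.5625,1))
for c in(a,t):
  R=cv2.Rodrigues(np.array(c["rvec"],float))[0]; print(np.round(-R.T@np.array(c["tvec"]).ravel(),3), np.round(c["K"],1).tolist())
s=r.get_state(); p=np.array(s["tcp_pos"])
c=pickle.load(open("pics/s2.png.pkl","rb"))
for uv in((310,325),(435,285)):
  q=(130+uv[0]/6,160+uv[1]/6)
  for z in(.078,.1): print(uv,z,np.round(pt(c,q,z),4))
```

```text
sTL [323.7 305.4]
sTR [363.3 245.5]
sBL [394.6 315.2]
sBR [424.7 253.2]
rTR [340.3 393.5]
rBR [504.4 426. ]
[0.322 0.779 0.611] [[437.5, 0.0, 254.1], [0.0, 437.5, 193.3], [0.0, 0.0, 1.0]]
[0.453 0.017 0.953] [[397.6, 0.0, 256.3], [0.0, 397.6, 186.4], [0.0, 0.0, 1.0]]
(310, 325) 0.078 [0.7093 0.1057 0.078 ]
(310, 325) 0.1 [0.6933 0.1335 0.1   ]
(435, 285) 0.078 [0.6765 0.0703 0.078 ]
(435, 285) 0.1 [0.6619 0.0995 0.1   ]
```

Run:
```python
from h import *
c=snap("top","t2.png",(165,80,285,180),6); p=np.array(st()["tcp_pos"])
u=np.array([.695,.719,0]); v=np.array([-.719,.695,0])
for z in(.104-.02,.14,.16,.18):
  print(z,np.round((proj(c,[[p[0],p[1],z]+s*.0965*u+k*.039*v for s in(1,-1) for k in(1,-1)])-[165,80])*6).tolist())
```

```text
{'time_s': 3.05, 'tcp_pos': [0.6812, 0.116, 0.092], 'eef_rot': [179.9261, 0.041, -43.9994], 'contact_force': [0.1005, 0.1446, 0.1636], 'gripper_width': 0.0385, 'gripper_force': 0.0, 'joints': [25.7712, 27.2299, -5.6799, -0.0154, -57.1737, 20.2377]}
0.08399999999999999 [[-58.0, 276.0], [85.0, 130.0], [313.0, 616.0], [456.0, 464.0]]
0.14 [[-93.0, 230.0], [60.0, 76.0], [302.0, 592.0], [455.0, 429.0]]
0.16 [[-106.0, 212.0], [51.0, 55.0], [297.0, 582.0], [454.0, 416.0]]
0.18 [[-120.0, 194.0], [41.0, 33.0], [293.0, 573.0], [454.0, 402.0]]
```

View pics/t2.png

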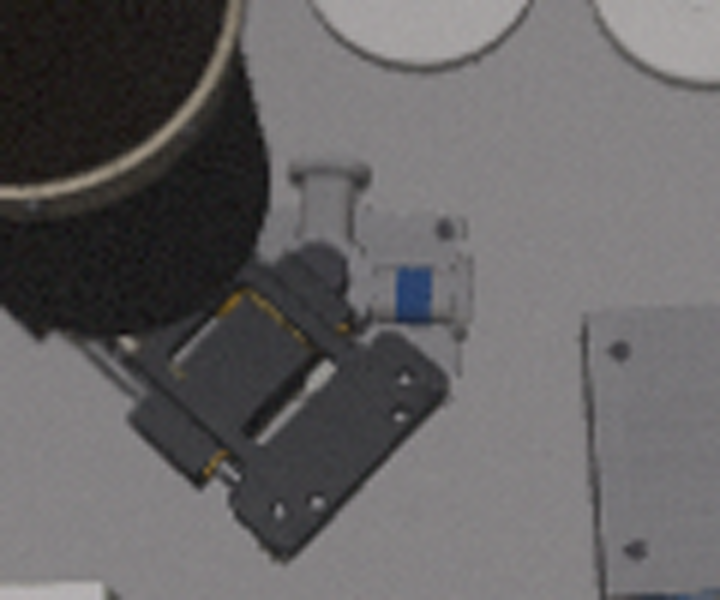

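The top crop shows the gripper end plate corners at (285,558) and (450,392). They match the reported pose in x and y, so the real tips sit about 20 mm higher than stated. I'll go lower and grip again.

Emit:
{"name": "send_rows", "arguments": {
  "steps": [
    {"dp": [3,0,30],"roll": 0,"jaw": 45},
    {"dp": [3,0,48],"roll": 0,"jaw": 45},
    {"dp": [3,0,57],"roll": 0,"jaw": 45},
    {"dp": [3,0,57],"roll": 0,"jaw": 40},
    {"dp": [3,0,57],"roll": 0,"jaw": 0}
  ],
  "newtons": 15
}}

```text
time_s: 3.68
tcp_pos: [0.6845, 0.1143, 0.0367]
eef_rot: [-179.9, -0.0, -44.0]
contact_force: [-0.6, -0.3, 0.6]
gripper_width: 0.0297
gripper_force: 0.0
```

Emit:
{"name": "send_rows", "arguments": {
  "steps": [
    {"dp": [0,0,0],"roll": 0,"jaw": 0},
    {"dp": [0,0,0],"roll": 0,"jaw": 0},
    {"dp": [0,0,0],"roll": 0,"jaw": 0}
  ]
}}

```text
time_s: 4.05
tcp_pos: [0.6843, 0.1142, 0.0367]
eef_rot: [-180.0, -0.0, -44.0]
contact_force: [-0.9, 0.1, 4.4]
gripper_width: 0.0154
gripper_force: 15.0
```

Emit:
{"name": "send_rows", "arguments": {
  "steps": [
    {"dp": [0.5,10,0],"roll": -0.175,"jaw": 0},
    {"dp": [3,20,0],"roll": -0.35,"jaw": 0},
    {"dp": [7,30,0],"roll": -0.525,"jaw": 0},
    {"dp": [13,38,0],"roll": -0.7,"jaw": 0},
    {"dp": [13,38,0],"roll": -0.7,"jaw": 0}
  ]
}}

```text
time_s: 4.68
tcp_pos: [0.6681, 0.0768, 0.0367]
eef_rot: [-180.0, -0.1, -3.9]
contact_force: [2.7, -2.8, 2.5]
gripper_width: 0.0156
gripper_force: 15.0
```

Emit:
{"name": "send_rows", "arguments": {
  "steps": [
    {"dp": [0,0,0],"roll": 0,"jaw": 0},
    {"dp": [0,0,0],"roll": 0,"jaw": 40},
    {"dp": [0,0,0],"roll": 0,"jaw": 40},
    {"dp": [0,0,-30],"roll": 0,"jaw": 60},
    {"dp": [0,0,-60],"roll": 0,"jaw": 60}
  ]
}}

```text
time_s: 5.3
tcp_pos: [0.6661, 0.078, 0.0957]
eef_rot: [180.0, 0.1, -3.9]
contact_force: [-0.1, 0.8, 1.1]
gripper_width: 0.0495
gripper_force: 0.0
```

Run:
```python
from h import *
c=snap("side","s3.png",(130,180,250,270),6); st()
m,*x=red(c,(160,205,230,260));print(x); print("grip top/bot mid", pt(c,x[2],.044))
# nose1 grasp approach
print(toolshift([.5725,.124,.12],0.5))
```

```text
{'time_s': 5.35, 'tcp_pos': [0.6686, 0.0785, 0.1008], 'eef_rot': [-179.9357, -0.2434, -3.8504], 'contact_force': [1.7254, -0.2509, 3.7501], 'gripper_width': 0.0508, 'gripper_force': 0.0, 'joints': [23.2822, 25.0834, -8.0162, 0.0644, -56.6544, 62.8323]}
[139, (np.int64(197), np.int64(215), np.int64(216), np.int64(227)), (np.float64(205.5251798561151), np.float64(221.5611510791367))]
grip top/bot mid [0.67086263 0.07395328 0.044     ]
([-98.9, -39.0, -19.5], np.float64(1.495))
```

Emit:
{"name": "send_rows", "arguments": {
  "steps": [
    {"dp": [-40,-16,0],"roll": 0.187,"jaw": 62},
    {"dp": [-80,-32,0],"roll": 0.374,"jaw": 62},
    {"dp": [-99,-39,0],"roll": 0.56,"jaw": 62},
    {"dp": [-99,-39,0],"roll": 0.747,"jaw": 62},
    {"dp": [-99,-39,0],"roll": 0.93,"jaw": 62}
  ]
}}

```text
time_s: 5.98
tcp_pos: [0.57, 0.124, 0.0958]
eef_rot: [180.0, 0.0, -57.5]
contact_force: [0.5, 0.4, 0.1]
gripper_width: 0.0543
gripper_force: 0.0
```

Emit:
{"name": "send_rows", "arguments": {
  "steps": [
    {"dp": [0,0,0],"roll": 0.187,"jaw": 62},
    {"dp": [0,0,0],"roll": 0.374,"jaw": 62},
    {"dp": [0,0,0],"roll": 0.58,"jaw": 62},
    {"dp": [0,0,0],"roll": 0.58,"jaw": 62}
  ]
}}

```text
time_s: 6.48
tcp_pos: [0.5704, 0.1236, 0.0956]
eef_rot: [180.0, -0.0, -90.4]
contact_force: [-0.3, 0.1, -0.3]
gripper_width: 0.0545
gripper_force: 0.0
```

Run:
```python
from h import *
st(); print(toolshift([.5723,.124,.012],-.45))
```

```text
{'time_s': 6.475, 'tcp_pos': [0.5704, 0.1236, 0.0956], 'eef_rot': [179.9598, -0.0022, -90.3948], 'contact_force': [-0.3137, 0.0581, -0.3039], 'gripper_width': 0.0545, 'gripper_force': 0.0, 'joints': [31.3969, 18.0237, -19.9675, -0.0245, -52.0441, -31.7766]}
([-0.5, -2.0, 83.6], np.float64(0.001))
```

Emit:
{"name": "send_rows", "arguments": {
  "steps": [
    {"dp": [0,-2,50],"roll": 0,"jaw": 62},
    {"dp": [0,-2,75],"roll": 0,"jaw": 62},
    {"dp": [0,-2,85],"roll": 0,"jaw": 62},
    {"dp": [0,-2,90],"roll": 0,"jaw": 62},
    {"dp": [0,-2,90],"roll": 0,"jaw": 62}
  ]
}}

```text
time_s: 7.1
tcp_pos: [0.5732, 0.1236, 0.0065]
eef_rot: [-180.0, 0.0, -90.3]
contact_force: [0.3, 0.2, 0.3]
gripper_width: 0.0542
gripper_force: 0.0
```

Emit:
{"name": "send_rows", "arguments": {
  "steps": [
    {"dp": [0,0,2],"roll": 0,"jaw": 62},
    {"dp": [0,0,4],"roll": 0,"jaw": 62},
    {"dp": [0,0,4],"roll": 0,"jaw": 62}
  ]
}}

```text
time_s: 7.48
tcp_pos: [0.5728, 0.1233, 0.0021]
eef_rot: [-180.0, 0.0, -90.4]
contact_force: [0.4, 0.7, -0.1]
gripper_width: 0.0546
gripper_force: 0.0
```

Emit:
{"name": "send_rows", "arguments": {
  "steps": [
    {"dp": [0,0,2],"roll": 0,"jaw": 62},
    {"dp": [0,0,2],"roll": 0,"jaw": 0},
    {"dp": [0,0,2],"roll": 0,"jaw": 0},
    {"dp": [0,0,2],"roll": 0,"jaw": 0},
    {"dp": [0,0,2],"roll": 0,"jaw": 0}
  ],
  "newtons": 30
}}

```text
time_s: 8.1
tcp_pos: [0.5728, 0.1233, -0.0]
eef_rot: [-180.0, 0.0, -90.4]
contact_force: [0.9, -0.5, 0.1]
gripper_width: 0.0292
gripper_force: 29.9
```

Emit:
{"name": "send_rows", "arguments": {
  "steps": [
    {"dp": [0,0,0],"roll": 0,"jaw": 0},
    {"dp": [0,0,0],"roll": 0,"jaw": 0}
  ]
}}

```text
time_s: 8.35
tcp_pos: [0.5728, 0.1233, -0.0]
eef_rot: [-180.0, 0.0, -90.4]
contact_force: [0.5, -0.3, -0.6]
gripper_width: 0.0302
gripper_force: 29.9
```

Emit:
{"name": "send_rows", "arguments": {
  "steps": [
    {"dp": [20,0,0],"roll": 0,"jaw": 0},
    {"dp": [45,0,0],"roll": 0,"jaw": 0},
    {"dp": [70,0,0],"roll": 0,"jaw": 0},
    {"dp": [95,0,0],"roll": 0,"jaw": 0},
    {"dp": [118,0,0],"roll": 0,"jaw": 0}
  ]
}}

```text
time_s: 8.98
tcp_pos: [0.5717, 0.0037, -0.0]
eef_rot: [180.0, 0.0, -90.4]
contact_force: [0.8, 0.1, -0.2]
gripper_width: 0.0298
gripper_force: 29.9
```

Emit:
{"name": "send_rows", "arguments": {
  "steps": [
    {"dp": [0,0,0],"roll": 0,"jaw": 0}
  ]
}}

```text
time_s: 9.1
tcp_pos: [0.5715, 0.0032, -0.0]
eef_rot: [180.0, -0.0, -90.5]
contact_force: [0.9, -0.6, 0.4]
gripper_width: 0.0296
gripper_force: 29.9
```

Run:
```python
from h import *
snap("top","t4.png",(165,90,365,240),4); st(); print(toolshift([.555,-.2065,0],92.2))
```

```text
{'time_s': 9.15, 'tcp_pos': [0.5717, 0.004, -0.0], 'eef_rot': [179.9881, -0.0064, -90.5111], 'contact_force': [-0.0413, 1.049, -0.2111], 'gripper_width': 0.0294, 'gripper_force': 29.9149, 'joints': [20.0026, 24.007, -26.6555, 0.0028, -39.3509, -20.5159]}
([210.6, 14.8, -0.0], np.float64(1.523))
```

View pics/t4.png

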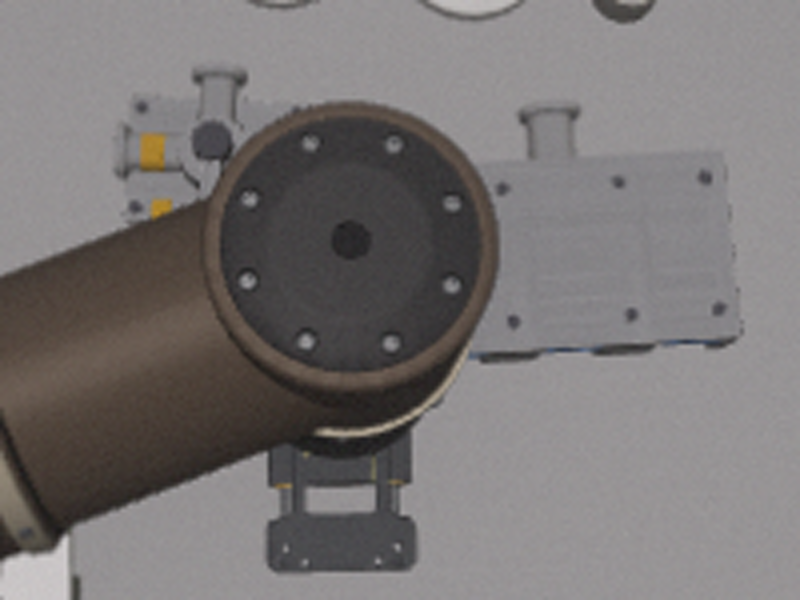

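Emit:
{"name": "send_rows", "arguments": {
  "steps": [
    {"dp": [20,25,0],"roll": -0.1,"jaw": 0},
    {"dp": [45,25,0],"roll": -0.28,"jaw": 0},
    {"dp": [70,25,0],"roll": -0.46,"jaw": 0},
    {"dp": [95,25,0],"roll": -0.64,"jaw": 0},
    {"dp": [120,25,0],"roll": -0.82,"jaw": 0}
  ]
}}

```text
time_s: 9.78
tcp_pos: [0.5461, -0.1148, -0.0001]
eef_rot: [-180.0, 0.0, -43.0]
contact_force: [0.5, 0.8, -0.5]
gripper_width: 0.0297
gripper_force: 29.9
```

Run:
```python
from h import *
st(); print(toolshift([.545,-.207,0],92.2))
```

```text
{'time_s': 9.775, 'tcp_pos': [0.5461, -0.1148, -0.0001], 'eef_rot': [-179.9932, 0.0021, -43.0408], 'contact_force': [0.4526, 0.7944, -0.5478], 'gripper_width': 0.0297, 'gripper_force': 29.9181, 'joints': [8.2239, 23.0248, -28.4497, -0.0094, -38.5216, 38.7426]}
([62.1, 68.1, -0.1], np.float64(-0.79))
```

Emit:
{"name": "send_rows", "arguments": {
  "steps": [
    {"dp": [14,15,0],"roll": -0.17,"jaw": 0},
    {"dp": [28,31,0],"roll": -0.34,"jaw": 0},
    {"dp": [45,49,0],"roll": -0.51,"jaw": 0},
    {"dp": [62,68,0],"roll": -0.67,"jaw": 0},
    {"dp": [62,68,0],"roll": -0.79,"jaw": 0}
  ]
}}

```text
time_s: 10.4
tcp_pos: [0.5445, -0.2076, -0.0001]
eef_rot: [180.0, -0.0, 2.0]
contact_force: [0.2, 0.5, 0.7]
gripper_width: 0.0298
gripper_force: 29.9
```

Emit:
{"name": "send_rows", "arguments": {
  "steps": [
    {"dp": [0,0,0],"roll": 0,"jaw": 0},
    {"dp": [0,0,0],"roll": 0,"jaw": 54},
    {"dp": [0,0,0],"roll": 0,"jaw": 54},
    {"dp": [0,0,-30],"roll": 0,"jaw": 54},
    {"dp": [0,0,-60],"roll": 0,"jaw": 54}
  ]
}}

```text
time_s: 11.02
tcp_pos: [0.5441, -0.2061, 0.0603]
eef_rot: [-180.0, 0.1, 1.8]
contact_force: [0.6, -0.6, -0.9]
gripper_width: 0.047
gripper_force: 0.0
```

Run:
```python
from h import *
st(); snap("side","s5.png",(240,140,400,260),5); c=snap("top","t5.png")
```

```text
{'time_s': 11.025, 'tcp_pos': [0.5441, -0.2061, 0.0603], 'eef_rot': [-179.9947, 0.0754, 1.8154], 'contact_force': [0.6438, -0.6087, -0.9203], 'gripper_width': 0.047, 'gripper_force': 0.0, 'joints': [-1.5027, 20.2261, -22.2729, -0.0013, -47.5766, 93.3189]}
```

View pics/s5.png

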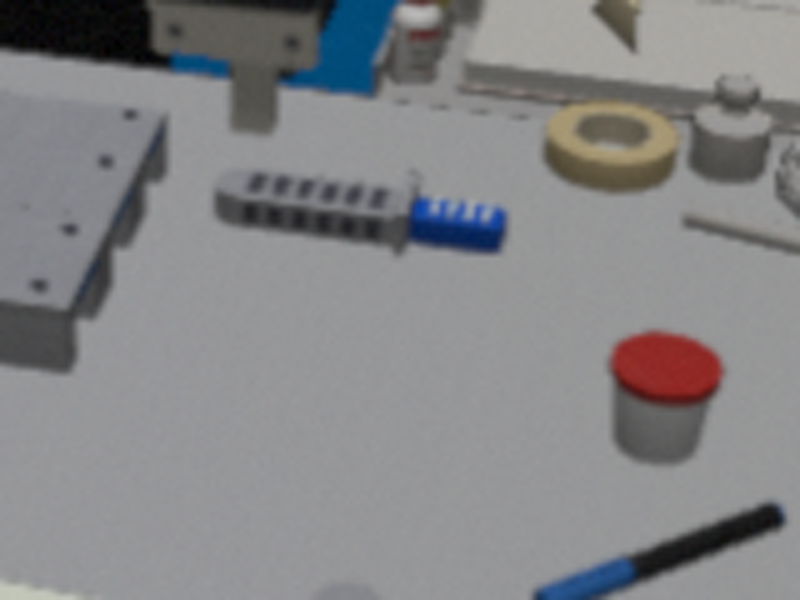

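The side crop shows the cartridge straight in front of the right bay: nose tip at (217,200), flange at (405,215), blue handle from (414,211) to (502,220).

Run:
```python
from h import *
import pickle
c=pickle.load(open("pics/s5.png.pkl","rb"))
f=lambda u,v,z: pt(c,(240+(u+.5)/5-.5,140+(v+.5)/5-.5),z)
for n,a in dict(nose=(217,195,.012),h0=(414,211,.02),h1=(502,220,.02),flbot=(402,252,0)).items(): print(n,np.round(f(*a),4))
t=pickle.load(open("pics/t5.png.pkl","rb")); im=t["image"].astype(int)
m=((im[...,0]>120)&(im[...,0]>1.8*im[...,2])&(im[...,0]>1.5*im[...,1])).astype(np.uint8)
x0,y0=proj(t,[[.45,-.2,.02]])[0].astype(int)
m2=np.zeros_like(m); m2[y0-35:y0+35,x0-35:x0+35]=m[y0-35:y0+35,x0-35:x0+35]
ys,xs=np.nonzero(m2); print(len(xs)); 
if len(xs): 
  w=np.array([pt(t,(x,y),.02)[:2] for x,y in zip(xs,ys)]); print(w.mean(0),w.min(0),w.max(0)); u,s,v=np.linalg.svd(w-w.mean(0)); print(v[0],s)
```

```text
nose [ 0.5665 -0.2037  0.012 ]
h0 [ 0.4603 -0.2024  0.02  ]
h1 [ 0.4151 -0.2057  0.02  ]
flbot [ 0.4637 -0.1928  0.    ]
110
[ 0.44003777 -0.20651051] [ 0.41627756 -0.21711938] [ 0.46349485 -0.19657074]
[-0.99997038  0.00769659] [0.16230775 0.06401907]
```

Run:
```python
from h import *
import pickle
c=pickle.load(open("pics/top0.png.pkl","rb")); im=c["image"]
g=cv2.cvtColor(im,cv2.COLOR_BGR2GRAY)
# profile along the front edge at several depths below the top edge
BL=np.array([.5973,-.0349]);BR=np.array([.6065,-.2356]); d=(BR-BL)/np.linalg.norm(BR-BL); n=np.array([-d[1],d[0]])  # n -> into block?
L=np.arange(-.004,.208,.002)
P=[]
for z in(.03,.025,.02):
  q=np.array([[*(BL+d*l),z] for l in L]); uv=proj(c,q).astype(np.float32)
  P.append(cv2.remap(g,uv[:,0].reshape(1,-1),uv[:,1].reshape(1,-1),cv2.INTER_LINEAR)[0].astype(int))
for l,a in zip(L,np.array(P).T): print(int(round(l*1000)),*a,end=' | ')
```

```text
-4 116 117 118 | -2 108 109 110 | 0 65 71 79 | 2 53 54 56 | 4 52 53 54 | 6 52 55 57 | 8 52 55 57 | 10 53 55 59 | 12 62 66 72 | 14 86 89 91 | 16 97 108 109 | 18 98 115 114 | 20 94 118 117 | 22 90 111 116 | 24 85 106 115 | 26 89 106 117 | 28 87 105 119 | 30 84 101 118 | 32 83 98 114 | 34 85 100 113 | 36 87 98 109 | 38 87 99 109 | 40 85 97 110 | 42 82 94 106 | 44 79 90 105 | 46 70 82 96 | 48 51 55 70 | 50 51 49 55 | 52 51 49 53 | 54 51 50 56 | 56 50 52 57 | 58 49 50 56 | 60 49 53 58 | 62 46 50 56 | 64 48 51 54 | 66 47 51 55 | 68 49 50 53 | 70 51 54 55 | 72 48 51 54 | 74 51 51 53 | 76 49 52 53 | 78 54 53 54 | 80 61 58 58 | 82 72 69 72 | 84 84 87 91 | 86 87 92 100 | 88 85 94 100 | 90 86 96 101 | 92 85 101 106 | 94 80 104 114 | 96 76 99 116 | 98 73 97 117 | 100 70 93 117 | 102 69 89 112 | 104 72 90 107 | 106 74 89 107 | 108 78 89 104 | 110 85 94 104 | 112 79 90 105 | 114 68 77 94 | 116 59 60 73 | 118 54 48 56 | 120 54 45 48 | 122 60 52 49 | 124 57 54 56 | 126 57 53 52 | 128 54 54 55 | 130 50 49 52 | 132 47 49 50 | 134 47 49 51 | 136 44 48 52 | 138 46 46 48 | 140 47 51 52 | 142 47 49 53 | 144 49 50 51 | 146 49 49 51 | 148 56 50 50 | 150 64 59 58 | 152 80 68 72 | 154 93 94 89 | 156 89 96 106 | 158 82 90 101 | 160 82 87 95 | 162 81 91 96 | 164 79 87 96 | 166 77 92 97 | 168 70 92 108 | 170 63 88 112 | 172 58 86 110 | 174 59 81 106 | 176 59 79 101 | 178 59 78 99 | 180 66 78 96 | 182 63 76 96 | 184 60 60 80 | 186 59 52 61 | 188 60 50 51 | 190 59 49 51 | 192 60 50 49 | 194 63 51 49 | 196 64 56 53 | 198 65 57 57 | 200 74 67 59 | 202 96 85 76 | 204 108 106 98 | 206 114 112 111 |
```

Run:
```python
from h import *
st(); print(toolshift([.440,-.2075,.06],91.0))
```

```text
{'time_s': 11.125, 'tcp_pos': [0.5468, -0.2065, 0.0633], 'eef_rot': [179.9402, -0.3114, 1.859], 'contact_force': [0.7311, 0.2418, -0.2768], 'gripper_width': 0.047, 'gripper_force': 0.0, 'joints': [-1.5031, 20.0206, -22.1197, 0.0561, -47.5454, 93.3242]}
([-106.8, -2.5, 2.7], np.float64(0.015))
```

Emit:
{"name": "send_rows", "arguments": {
  "steps": [
    {"dp": [-52,0,0],"roll": 0,"jaw": 54},
    {"dp": [-104,0,0],"roll": 0.01,"jaw": 54},
    {"dp": [-104,0,0],"roll": 0.01,"jaw": 54},
    {"dp": [-104,0,35],"roll": 0.01,"jaw": 54},
    {"dp": [-104,0,60],"roll": 0.01,"jaw": 54}
  ]
}}

```text
time_s: 11.75
tcp_pos: [0.4411, -0.2096, -0.0009]
eef_rot: [180.0, -0.1, 1.3]
contact_force: [0.2, 0.1, 0.3]
gripper_width: 0.0473
gripper_force: 0.0
```

Emit:
{"name": "send_rows", "arguments": {
  "steps": [
    {"dp": [0,0,0],"roll": 0,"jaw": 54},
    {"dp": [0,0,0],"roll": 0,"jaw": 0},
    {"dp": [0,0,0],"roll": 0,"jaw": 0},
    {"dp": [0,0,0],"roll": 0,"jaw": 0},
    {"dp": [0,0,0],"roll": 0,"jaw": 0}
  ],
  "newtons": 30
}}

```text
time_s: 12.38
tcp_pos: [0.441, -0.2099, 0.0007]
eef_rot: [180.0, -0.1, 1.3]
contact_force: [-0.0, 1.2, 6.1]
gripper_width: 0.0215
gripper_force: 30.0
```

Run:
```python
from h import *
st()
c=snap("side","s6.png",(240,140,400,260),5); 
c=snap("top","t6.png"); im=c["image"].astype(int)
m,*x=red(snap("top","t6b.png"),(180,90,240,160)); print("red top",x); print(pt(c,x[2],.05))
```

```text
{'time_s': 12.375, 'tcp_pos': [0.441, -0.2099, 0.0007], 'eef_rot': [179.991, -0.0775, 1.2807], 'contact_force': [-0.0394, 1.2343, 6.1389], 'gripper_width': 0.0215, 'gripper_force': 29.9774, 'joints': [-2.3205, 17.8503, -37.408, 0.0072, -34.6638, 93.5953]}
red top [114, (np.int64(213), np.int64(219), np.int64(141), np.int64(158)), (np.float64(215.78947368421052), np.float64(149.359649122807))]
[0.66985419 0.07782969 0.05      ]
```

Emit:
{"name": "send_rows", "arguments": {
  "steps": [
    {"dp": [10,1,-1],"roll": -0.008,"jaw": 0},
    {"dp": [20,1.5,-1.5],"roll": -0.016,"jaw": 0},
    {"dp": [20,1.5,-1.5],"roll": -0.016,"jaw": 0}
  ]
}}

```text
time_s: 12.9
tcp_pos: [0.4616, -0.2109, 0.0013]
eef_rot: [180.0, -0.0, 2.2]
contact_force: [-1.5, -0.4, -1.0]
gripper_width: 0.0218
gripper_force: 30.0
```

Run:
```python
from h import *
st(); c=snap("top","t7.png",(280,130,360,190),10)
```

```text
{'time_s': 12.9, 'tcp_pos': [0.4616, -0.2109, 0.0013], 'eef_rot': [179.9919, -0.029, 2.2086], 'contact_force': [-1.5166, -0.3723, -0.9633], 'gripper_width': 0.0218, 'gripper_force': 29.9755, 'joints': [-2.3501, 19.2195, -34.9195, 0.0098, -35.8315, 94.5507]}
```

View pics/t7.png

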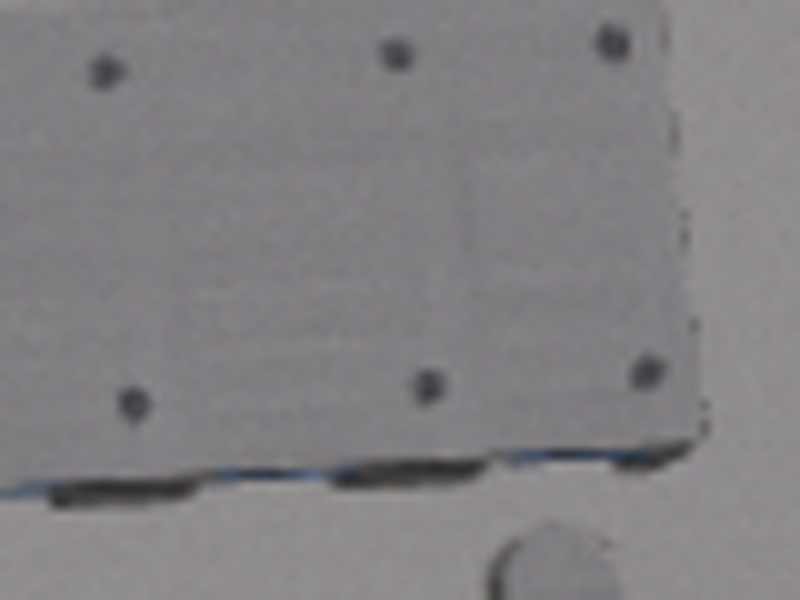

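The top crop shows the nose centred at (561,580) and the right bay's mouth between the walls at 487 and 612. Along the bay direction the nose lines up with the bay's middle at 549.5.

Emit:
{"name": "send_rows", "arguments": {
  "steps": [
    {"dp": [10,0,0],"roll": 0,"jaw": 0},
    {"dp": [20,0,0],"roll": 0,"jaw": 0},
    {"dp": [30,0,0],"roll": 0,"jaw": 0},
    {"dp": [40,0,0],"roll": 0,"jaw": 0}
  ]
}}

```text
time_s: 13.45
tcp_pos: [0.501, -0.2094, 0.0013]
eef_rot: [180.0, 0.0, 2.2]
contact_force: [-1.0, -1.5, -0.2]
gripper_width: 0.0216
gripper_force: 30.0
```

Emit:
{"name": "send_rows", "arguments": {
  "steps": [
    {"dp": [12,0,0],"roll": 0,"jaw": 0},
    {"dp": [24,0,0],"roll": 0,"jaw": 0},
    {"dp": [36,0,0],"roll": 0,"jaw": 0},
    {"dp": [48,0,0],"roll": 0,"jaw": 0}
  ]
}}

```text
time_s: 13.95
tcp_pos: [0.5492, -0.2075, 0.0014]
eef_rot: [180.0, 0.0, 2.2]
contact_force: [-1.7, -1.3, -0.2]
gripper_width: 0.0214
gripper_force: 30.0
```

Emit:
{"name": "send_rows", "arguments": {
  "steps": [
    {"dp": [8,0,0],"roll": 0,"jaw": 0},
    {"dp": [15,0,0],"roll": 0,"jaw": 0},
    {"dp": [20,0,0],"roll": 0,"jaw": 0},
    {"dp": [23,0,0],"roll": 0,"jaw": 0}
  ]
}}

```text
time_s: 14.45
tcp_pos: [0.5718, -0.2065, 0.0015]
eef_rot: [-180.0, -0.0, 2.2]
contact_force: [-0.8, -0.0, -0.3]
gripper_width: 0.022
gripper_force: 3.0
```

Emit:
{"name": "send_rows", "arguments": {
  "steps": [
    {"dp": [2,0,0],"roll": 0,"jaw": 0},
    {"dp": [4,0,0],"roll": 0,"jaw": 0}
  ]
}}

```text
time_s: 14.7
tcp_pos: [0.5753, -0.2064, 0.0015]
eef_rot: [-180.0, 0.0, 2.2]
contact_force: [-3.7, 0.0, 0.6]
gripper_width: 0.0215
gripper_force: 30.0
```

Emit:
{"name": "send_rows", "arguments": {
  "steps": [
    {"dp": [2,0,0],"roll": 0,"jaw": 0},
    {"dp": [3,0,0],"roll": 0,"jaw": 0}
  ]
}}

```text
time_s: 14.95
tcp_pos: [0.5753, -0.2064, 0.0007]
eef_rot: [-180.0, 0.3, 2.1]
contact_force: [-9.2, 0.2, 5.3]
gripper_width: 0.0215
gripper_force: 30.0
```

Emit:
{"name": "send_rows", "arguments": {
  "steps": [
    {"dp": [-2,0,0],"roll": 0,"jaw": 0},
    {"dp": [-2,0,0],"roll": 0,"jaw": 45},
    {"dp": [-2,0,0],"roll": 0,"jaw": 45},
    {"dp": [-2,0,-40],"roll": 0,"jaw": 45},
    {"dp": [-2,0,-90],"roll": 0,"jaw": 62}
  ]
}}

```text
time_s: 15.58
tcp_pos: [0.5762, -0.2064, 0.0916]
eef_rot: [-180.0, 0.1, 2.2]
contact_force: [1.5, -0.5, 0.7]
gripper_width: 0.0444
gripper_force: 0.0
```

Run:
```python
from h import *
st(); print(toolshift([.4325,.122,.09],-.5))
c=snap("side","s8.png",(240,140,400,260),5); im=c["image"].astype(int)
t=snap("top","t8.png")
def blue(c,P,rad):
  im=c["image"].astype(int); m=((im[...,0]>100)&(im[...,0]>1.8*im[...,2])&(im[...,0]>1.5*im[...,1]))
  x0,y0=proj(c,[P])[0].astype(int); k=np.zeros_like(m); k[y0-rad:y0+rad,x0-rad:x0+rad]=1; ys,xs=np.nonzero(m&k)
  if len(xs)==0: print("none");return
  w=np.array([pt(c,(x,y),.02)[:2] for x,y in zip(xs,ys)]); print(len(xs),w.mean(0),w.min(0),w.max(0))
blue(c,[.575,-.207,.02],25); blue(t,[.575,-.207,.02],25)
```

```text
{'time_s': 15.575, 'tcp_pos': [0.5762, -0.2064, 0.0916], 'eef_rot': [-179.9968, 0.101, 2.2016], 'contact_force': [1.513, -0.5324, 0.6644], 'gripper_width': 0.0444, 'gripper_force': 0.0, 'joints': [-1.4423, 20.6832, -16.4963, 0.004, -52.9215, 93.6415]}
([-130.9, -333.7, 1.9], np.float64(-1.524))
191 [ 0.56973222 -0.30027886] [ 0.53684914 -0.36831381] [ 0.61688573 -0.19151412]
23 [ 0.55382553 -0.20587832] [ 0.55139007 -0.21439596] [ 0.55654642 -0.19479012]
```

Emit:
{"name": "send_rows", "arguments": {
  "steps": [
    {"dp": [-26,-60,0],"roll": 0.18,"jaw": 62},
    {"dp": [-52,-112,0],"roll": 0.36,"jaw": 62},
    {"dp": [-78,-164,0],"roll": 0.54,"jaw": 62},
    {"dp": [-104,-216,0],"roll": 0.72,"jaw": 62},
    {"dp": [-118,-262,0],"roll": 0.9,"jaw": 62}
  ]
}}

```text
time_s: 16.3
tcp_pos: [0.4525, 0.0431, 0.092]
eef_rot: [-179.9, -0.0, -45.2]
contact_force: [0.5, 0.0, -0.7]
gripper_width: 0.0542
gripper_force: 0.0
```

Run:
```python
from h import *
st(); print(toolshift([.4325,.122,.09],-.5))
```

```text
{'time_s': 16.3, 'tcp_pos': [0.4525, 0.0431, 0.092], 'eef_rot': [-179.8875, -0.0351, -45.2202], 'contact_force': [0.5047, 0.0066, -0.7103], 'gripper_width': 0.0542, 'gripper_force': 0.0, 'joints': [30.4027, 6.7384, -35.9654, 0.0082, -47.1785, 14.3715]}
([-70.1, -41.4, 2.0], np.float64(0.79))
```

Emit:
{"name": "send_rows", "arguments": {
  "steps": [
    {"dp": [-30,-18,0],"roll": 0.18,"jaw": 62},
    {"dp": [-55,-33,0],"roll": 0.36,"jaw": 62},
    {"dp": [-70,-41,0],"roll": 0.54,"jaw": 62},
    {"dp": [-70,-41,0],"roll": 0.72,"jaw": 62},
    {"dp": [-70,-41,0],"roll": 0.79,"jaw": 62}
  ]
}}

```text
time_s: 16.92
tcp_pos: [0.4327, 0.1208, 0.0918]
eef_rot: [-179.9, 0.1, -90.4]
contact_force: [-0.1, -0.1, -0.2]
gripper_width: 0.0544
gripper_force: 0.0
```

Run:
```python
from h import *
import pickle
a=pickle.load(open("pics/top0.png.pkl","rb"))["image"];b=pickle.load(open("pics/t8.png.pkl","rb"))["image"]
for n,(x0,y0,x1,y1) in dict(c2=(175,235,220,270),c1=(175,180,220,205)).items():
  print(n,np.abs(a[y0:y1,x0:x1].astype(int)-b[y0:y1,x0:x1]).mean(), np.percentile(np.abs(a[y0:y1,x0:x1].astype(int)-b[y0:y1,x0:x1]),99))
st(); print(toolshift([.4327,.122,0],-.5))
```

```text
c2 46.084021164021166 80.0
c1 55.88237037037037 107.0
{'time_s': 16.925, 'tcp_pos': [0.4327, 0.1208, 0.0918], 'eef_rot': [-179.9273, 0.0561, -90.3556], 'contact_force': [-0.1019, -0.1204, -0.1535], 'gripper_width': 0.0544, 'gripper_force': 0.0, 'joints': [40.8753, 6.2631, -36.5644, 0.0079, -47.0809, -41.2363]}
([-1.1, 0.2, 91.8], np.float64(0.003))
```

Run:
```python
from h import *
import pickle
a=pickle.load(open("pics/top0.png.pkl","rb"))["image"];B=pickle.load(open("pics/t8.png.pkl","rb"));b=B["image"]
for n,(x0,y0,x1,y1) in dict(c2=(184,242,216,264),rack=(140,180,182,215)).items():
  r_=cv2.matchTemplate(b[150:300,120:300],a[y0:y1,x0:x1],cv2.TM_CCOEFF_NORMED); _,v,_,l=cv2.minMaxLoc(r_); print(n,v,l[0]+120-x0,l[1]+150-y0)
s=pickle.load(open("pics/side0.png.pkl","rb"))["image"];q=pickle.load(open("pics/s8.png.pkl","rb"))["image"]
x0,y0,x1,y1=298,253,320,272
r_=cv2.matchTemplate(q[220:310,260:360],s[y0:y1,x0:x1],cv2.TM_CCOEFF_NORMED); _,v,_,l=cv2.minMaxLoc(r_); print("side c2",v,l[0]+260-x0,l[1]+220-y0)
cv2.imwrite("pics/t8c.png",cv2.resize(b[100:290,130:360],None,fx=3.2,fy=3.1))
```

```text
c2 0.5813929438591003 -1 0
rack 0.9876813888549805 0 0
side c2 0.9987691640853882 0 0
```

Emit:
{"name": "send_rows", "arguments": {
  "steps": [
    {"dp": [-1,0,45],"roll": 0,"jaw": 62},
    {"dp": [-1,0,75],"roll": 0,"jaw": 62},
    {"dp": [-1,0,91],"roll": 0,"jaw": 62},
    {"dp": [-1,0,91],"roll": 0,"jaw": 62},
    {"dp": [-1,0,91],"roll": 0,"jaw": 0}
  ],
  "newtons": 30
}}

```text
time_s: 17.55
tcp_pos: [0.433, 0.1215, 0.0012]
eef_rot: [-179.9, 0.0, -90.2]
contact_force: [-0.1, -0.1, -0.1]
gripper_width: 0.0491
gripper_force: 0.0
```

Emit:
{"name": "send_rows", "arguments": {
  "steps": [
    {"dp": [0,0,0],"roll": 0,"jaw": 0},
    {"dp": [0,0,0],"roll": 0,"jaw": 0},
    {"dp": [0,0,0],"roll": 0,"jaw": 0},
    {"dp": [0,0,0],"roll": 0,"jaw": 0}
  ]
}}

```text
time_s: 18.05
tcp_pos: [0.4328, 0.1213, 0.0012]
eef_rot: [-179.9, 0.0, -90.2]
contact_force: [-1.2, 0.4, 7.3]
gripper_width: 0.0296
gripper_force: 30.0
```

Emit:
{"name": "send_rows", "arguments": {
  "steps": [
    {"dp": [20,0,0],"roll": 0,"jaw": 0},
    {"dp": [45,0,0],"roll": 0,"jaw": 0},
    {"dp": [70,0,0],"roll": 0,"jaw": 0},
    {"dp": [95,0,0],"roll": 0,"jaw": 0},
    {"dp": [120,0,0],"roll": 0,"jaw": 0}
  ]
}}

```text
time_s: 18.68
tcp_pos: [0.4331, 0.0009, 0.0012]
eef_rot: [-179.9, 0.1, -90.2]
contact_force: [-0.2, 2.0, 3.1]
gripper_width: 0.0293
gripper_force: 30.0
```

Emit:
{"name": "send_rows", "arguments": {
  "steps": [
    {"dp": [12,-20,0],"roll": 0,"jaw": 0},
    {"dp": [28,-45,0],"roll": 0,"jaw": 0},
    {"dp": [44,-70,0],"roll": 0,"jaw": 0},
    {"dp": [60,-95,0],"roll": -0.1,"jaw": 0},
    {"dp": [69,-113,0],"roll": -0.25,"jaw": 0}
  ]
}}

```text
time_s: 19.3
tcp_pos: [0.5457, -0.0689, 0.0012]
eef_rot: [-180.0, 0.0, -75.7]
contact_force: [-5.0, 3.6, 10.0]
gripper_width: 0.0297
gripper_force: 30.0
```

Run:
```python
from h import *
st(); print(toolshift([.545,-.0675,.0005],92.2))
```

```text
{'time_s': 19.3, 'tcp_pos': [0.5457, -0.0689, 0.0012], 'eef_rot': [-179.9683, 0.006, -75.6589], 'contact_force': [-4.9747, 3.633, 9.9675], 'gripper_width': 0.0297, 'gripper_force': 30.0036, 'joints': [13.2038, 22.3255, -29.4588, -0.0107, -38.1841, 1.1457]}
([-1.6, 0.3, 0.7], np.float64(-1.359))
```

Emit:
{"name": "send_rows", "arguments": {
  "steps": [
    {"dp": [-1,0,-1],"roll": -0.17,"jaw": 0},
    {"dp": [-1,0,-1],"roll": -0.35,"jaw": 0},
    {"dp": [-1,0,-1],"roll": -0.53,"jaw": 0},
    {"dp": [-1,0,-1],"roll": -0.71,"jaw": 0},
    {"dp": [-1,0,-1],"roll": -0.89,"jaw": 0}
  ]
}}

```text
time_s: 19.92
tcp_pos: [0.5443, -0.0675, 0.0014]
eef_rot: [-180.0, 0.0, -24.6]
contact_force: [0.7, -0.1, -1.4]
gripper_width: 0.0294
gripper_force: 30.0
```

Emit:
{"name": "send_rows", "arguments": {
  "steps": [
    {"dp": [0,0,0],"roll": -0.17,"jaw": 0},
    {"dp": [0,0,0],"roll": -0.34,"jaw": 0},
    {"dp": [0,0,0],"roll": -0.47,"jaw": 0},
    {"dp": [0,0,0],"roll": -0.47,"jaw": 0}
  ]
}}

```text
time_s: 20.42
tcp_pos: [0.5442, -0.0675, 0.0014]
eef_rot: [180.0, 0.0, 2.0]
contact_force: [0.3, 0.5, -1.1]
gripper_width: 0.0293
gripper_force: 30.0
```

Emit:
{"name": "send_rows", "arguments": {
  "steps": [
    {"dp": [0,0,0],"roll": 0,"jaw": 54},
    {"dp": [0,0,0],"roll": 0,"jaw": 54},
    {"dp": [0,0,-30],"roll": 0,"jaw": 54},
    {"dp": [0,0,-60],"roll": 0,"jaw": 54},
    {"dp": [0,0,-60],"roll": 0,"jaw": 54}
  ]
}}

```text
time_s: 21.05
tcp_pos: [0.5463, -0.0672, 0.064]
eef_rot: [-180.0, -0.3, 2.0]
contact_force: [0.0, 0.6, -0.4]
gripper_width: 0.0473
gripper_force: 0.0
```

Run:
```python
from h import *
import pickle
st(); snap("side","s9.png",(240,150,370,250),6); t=snap("top","t9.png"); im=t["image"].astype(int)
m=((im[...,0]>110)&(im[...,0]>1.8*im[...,2])&(im[...,0]>1.5*im[...,1]))
x0,y0=proj(t,[[.44,-.07,.02]])[0].astype(int); k=np.zeros_like(m); k[y0-25:y0+25,x0-25:x0+25]=1; ys,xs=np.nonzero(m&k); print(len(xs))
w=np.array([pt(t,(x,y),.02)[:2] for x,y in zip(xs,ys)]); print(w.mean(0),w.min(0),w.max(0)); print(np.linalg.svd(w-w.mean(0))[2][0])
```

```text
{'time_s': 21.05, 'tcp_pos': [0.5463, -0.0672, 0.064], 'eef_rot': [-179.9699, -0.2758, 2.0094], 'contact_force': [0.0163, 0.63, -0.4112], 'gripper_width': 0.0473, 'gripper_force': 0.0, 'joints': [13.3981, 17.2227, -26.3755, 0.0346, -46.1255, 78.5874]}
93
[ 0.44089674 -0.06896348] [ 0.41476635 -0.0796819 ] [ 0.46141618 -0.05886469]
[-0.99985056 -0.01728775]
```

View pics/s9.png

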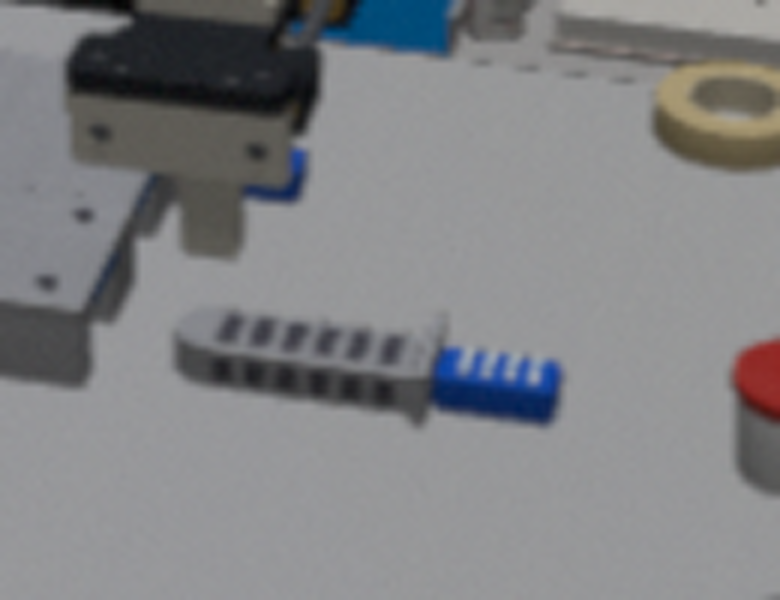

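The side crop shows the second cartridge lying straight in front of the left bay, its handle running from (440,375) to (555,385). The first cartridge's handle is at bay 3 behind it.

Emit:
{"name": "send_rows", "arguments": {
  "steps": [
    {"dp": [-52,0,0],"roll": 0,"jaw": 54},
    {"dp": [-104,0,0],"roll": 0,"jaw": 54},
    {"dp": [-104,0,0],"roll": 0,"jaw": 54},
    {"dp": [-104,0,35],"roll": 0,"jaw": 54},
    {"dp": [-104,0,60],"roll": 0,"jaw": 54}
  ]
}}

```text
time_s: 21.78
tcp_pos: [0.4405, -0.0712, 0.0003]
eef_rot: [180.0, 0.0, 2.0]
contact_force: [0.5, -0.0, 0.3]
gripper_width: 0.0473
gripper_force: 0.0
```

Emit:
{"name": "send_rows", "arguments": {
  "steps": [
    {"dp": [0,0,0],"roll": 0,"jaw": 54},
    {"dp": [0,0,0],"roll": 0,"jaw": 0},
    {"dp": [0,0,0],"roll": 0,"jaw": 0},
    {"dp": [0,0,0],"roll": 0,"jaw": 0},
    {"dp": [0,0,0],"roll": 0,"jaw": 0}
  ],
  "newtons": 30
}}

```text
time_s: 22.4
tcp_pos: [0.4411, -0.0711, 0.0022]
eef_rot: [-180.0, -0.1, 2.1]
contact_force: [-0.9, -0.4, 5.1]
gripper_width: 0.0212
gripper_force: 30.0
```

Emit:
{"name": "send_rows", "arguments": {
  "steps": [
    {"dp": [10,0,-1],"roll": 0,"jaw": 0},
    {"dp": [20,0,-1],"roll": 0,"jaw": 0},
    {"dp": [20,0,-1],"roll": 0,"jaw": 0}
  ]
}}

```text
time_s: 22.78
tcp_pos: [0.4617, -0.0703, 0.0024]
eef_rot: [-180.0, -0.0, 2.0]
contact_force: [-0.9, 0.8, -0.2]
gripper_width: 0.0216
gripper_force: 30.0
```

Run:
```python
from h import *
st(); print(toolshift([.570,-.0665,.001],92.2)); c=snap("top","t10.png",(250,130,330,190),10)
```

```text
{'time_s': 22.775, 'tcp_pos': [0.4617, -0.0703, 0.0024], 'eef_rot': [-179.9986, -0.0325, 2.0444], 'contact_force': [-0.856, 0.7666, -0.2321], 'gripper_width': 0.0216, 'gripper_force': 29.9995, 'joints': [15.5924, 16.0911, -39.9715, 0.0113, -33.9055, 76.4426]}
([108.4, 0.0, 1.4], np.float64(-0.003))
```

View pics/t10.png

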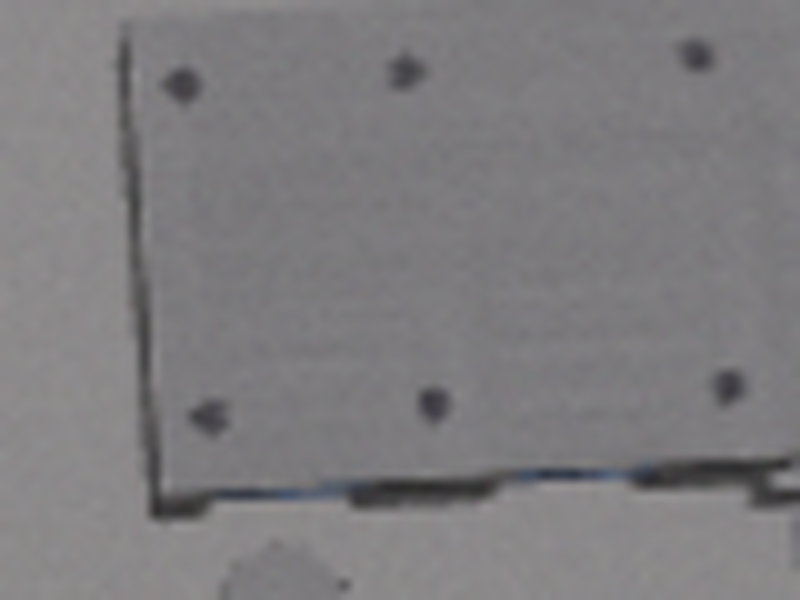

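The top crop shows the nose centred at about col 285, and the left mouth between cols 208 and 350. They line up, so I'll push. This was the last picture I may view.

Emit:
{"name": "send_rows", "arguments": {
  "steps": [
    {"dp": [12,0,0],"roll": 0,"jaw": 0},
    {"dp": [24,0,0],"roll": 0,"jaw": 0},
    {"dp": [36,0,0],"roll": 0,"jaw": 0},
    {"dp": [46,0,0],"roll": 0,"jaw": 0}
  ]
}}

```text
time_s: 23.32
tcp_pos: [0.5073, -0.0688, 0.0024]
eef_rot: [180.0, 0.0, 2.0]
contact_force: [-0.2, -0.6, -0.7]
gripper_width: 0.0215
gripper_force: 30.0
```

Emit:
{"name": "send_rows", "arguments": {
  "steps": [
    {"dp": [12,0,0],"roll": 0,"jaw": 0},
    {"dp": [24,0,0],"roll": 0,"jaw": 0},
    {"dp": [36,0,0],"roll": 0,"jaw": 0},
    {"dp": [46,0,0],"roll": 0,"jaw": 0},
    {"dp": [54,0,0],"roll": 0,"jaw": 0}
  ]
}}

```text
time_s: 23.95
tcp_pos: [0.561, -0.0669, 0.0024]
eef_rot: [180.0, 0.0, 2.0]
contact_force: [-0.6, 0.4, -1.4]
gripper_width: 0.0216
gripper_force: 30.0
```

Emit:
{"name": "send_rows", "arguments": {
  "steps": [
    {"dp": [5,0,0],"roll": 0,"jaw": 0},
    {"dp": [8,0,0],"roll": 0,"jaw": 0},
    {"dp": [10,0,0],"roll": 0,"jaw": 0}
  ]
}}

```text
time_s: 24.32
tcp_pos: [0.5704, -0.0665, 0.0025]
eef_rot: [-180.0, 0.0, 2.0]
contact_force: [-0.6, -0.1, -0.1]
gripper_width: 0.0215
gripper_force: 30.0
```

Emit:
{"name": "send_rows", "arguments": {
  "steps": [
    {"dp": [2,0,0],"roll": 0,"jaw": 0},
    {"dp": [4,0,0],"roll": 0,"jaw": 0},
    {"dp": [4,0,0],"roll": 0,"jaw": 0}
  ]
}}

```text
time_s: 24.7
tcp_pos: [0.5716, -0.0667, 0.0022]
eef_rot: [180.0, 0.3, 2.0]
contact_force: [-9.5, 1.5, 6.1]
gripper_width: 0.0213
gripper_force: 30.0
```

Emit:
{"name": "send_rows", "arguments": {
  "steps": [
    {"dp": [-3,0,0],"roll": 0,"jaw": 0},
    {"dp": [-3,0,0],"roll": 0,"jaw": 45},
    {"dp": [-3,0,0],"roll": 0,"jaw": 45},
    {"dp": [-3,0,-40],"roll": 0,"jaw": 45},
    {"dp": [-3,0,-90],"roll": 0,"jaw": 45}
  ]
}}

```text
time_s: 25.32
tcp_pos: [0.5709, -0.0667, 0.0926]
eef_rot: [180.0, 0.1, 2.1]
contact_force: [2.1, -0.4, -0.2]
gripper_width: 0.0394
gripper_force: 0.0
```

Emit:
{"name": "send_rows", "arguments": {
  "steps": [
    {"dp": [0,-60,0],"roll": 0.05,"jaw": 45},
    {"dp": [0,-120,0],"roll": 0.1,"jaw": 45},
    {"dp": [0,-145,0],"roll": 0.1,"jaw": 45},
    {"dp": [0,-145,0],"roll": 0.1,"jaw": 45}
  ]
}}

```text
time_s: 25.82
tcp_pos: [0.5666, 0.0803, 0.0927]
eef_rot: [-180.0, -0.0, -3.5]
contact_force: [0.4, -1.3, 0.8]
gripper_width: 0.0397
gripper_force: 0.0
```

```bash
cat > chk.py <<'E'
from h import *
def chk():
  t=snap("top","chk.png"); s=snap("side","chks.png")
  for n,P in(("bay3",[.575,-.2065,.02]),("bay1",[.570,-.067,.02])):
    for c in(t,s):
      im=c["image"].astype(int); m=((im[...,0]>90)&(im[...,0]>1.6*im[...,2])&(im[...,0]>1.3*im[...,1])).astype(np.uint8)
      x0,y0=proj(c,[P])[0]; nl,lab,stt,cen=cv2.connectedComponentsWithStats(m)
      best=[(np.hypot(*(cen[i]-[x0,y0])),i) for i in range(1,nl) if 15<stt[i,4]<400]
      if not best: print(n,"none");continue
      i=min(best)[1]; ys,xs=np.nonzero(lab==i); w=np.array([pt(c,(x,y),.02)[:2] for x,y in zip(xs,ys)]); print(n,len(xs),w.mean(0).round(4),w.min(0).round(4),w.max(0).round(4))
  m,*x=red(t,(180,90,240,160)) ; print(x,pt(t,x[2],.05).round(4))
E
python3 - <<'E'
from chk import *
chk(); st(); print(toolshift([.668,.077,.035],86.1))
E
```

```text
bay3 127 [ 0.5739 -0.2043] [ 0.5494 -0.2154] [ 0.5977 -0.1939]
bay3 87 [ 0.5711 -0.1993] [ 0.5461 -0.214 ] [ 0.5963 -0.1865]
bay1 46 [ 0.5716 -0.0659] [ 0.5649 -0.0757] [ 0.5793 -0.0542]
bay1 103 [ 0.566  -0.0602] [ 0.5414 -0.0759] [ 0.5904 -0.0465]Traceback (most recent call last):
  File "<stdin>", line 2, in <module>
  File "chk.py", line 11, in chk
    m,*x=red(t,(180,90,240,160)) ; print(x,pt(t,x[2],.05).round(4))
         ~~~^^^^^^^^^^^^^^^^^^^^
  File "h.py", line 33, in red
    ys,xs=np.nonzero(m); return m,len(xs),(xs.min(),xs.max(),ys.min(),ys.max()),(xs.mean(),ys.mean())
                                           ~~~~~~^^
    return umr_minimum(a, axis, None, out, keepdims, initial, where)
ValueError: zero-size array to reduction operation minimum which has no identity
```

Run:
```python
from h import *
st(); print(toolshift([.668,.077,.035],85.7))
c=snap("side","s11.png"); m,*x=red(c,(160,205,230,260));print(x, pt(c,x[2],.044))
```

```text
{'time_s': 25.925, 'tcp_pos': [0.5663, 0.0784, 0.0925], 'eef_rot': [-179.9998, -0.0026, -3.6427], 'contact_force': [0.2321, -0.6723, 0.1674], 'gripper_width': 0.0395, 'gripper_force': 0.0, 'joints': [27.4861, 17.1876, -21.7254, 0.0015, -51.0847, 58.8703]}
([101.6, -5.1, 57.5], np.float64(0.011))
[147, (np.int64(197), np.int64(215), np.int64(216), np.int64(228)), (np.float64(205.64625850340136), np.float64(221.81632653061226))] [0.67023282 0.07475754 0.044     ]
```

Emit:
{"name": "send_rows", "arguments": {
  "steps": [
    {"dp": [55,-3,0],"roll": 0,"jaw": 45},
    {"dp": [101,-5,0],"roll": 0.01,"jaw": 45},
    {"dp": [101,-5,0],"roll": 0.01,"jaw": 45},
    {"dp": [101,-5,35],"roll": 0.01,"jaw": 45},
    {"dp": [101,-5,57],"roll": 0.01,"jaw": 45}
  ],
  "newtons": 15
}}

```text
time_s: 26.6
tcp_pos: [0.6662, 0.0753, 0.034]
eef_rot: [180.0, 0.1, -4.4]
contact_force: [-0.5, -0.1, 0.1]
gripper_width: 0.0398
gripper_force: 0.0
```

Emit:
{"name": "send_rows", "arguments": {
  "steps": [
    {"dp": [0,0,0],"roll": 0,"jaw": 45},
    {"dp": [0,0,0],"roll": 0,"jaw": 0},
    {"dp": [0,0,0],"roll": 0,"jaw": 0},
    {"dp": [0,0,0],"roll": 0,"jaw": 0},
    {"dp": [0,0,0],"roll": 0,"jaw": 0}
  ]
}}

```text
time_s: 27.22
tcp_pos: [0.6678, 0.0771, 0.0365]
eef_rot: [-180.0, -0.1, -4.2]
contact_force: [-1.3, -0.2, 5.0]
gripper_width: 0.0159
gripper_force: 15.0
```

Emit:
{"name": "send_rows", "arguments": {
  "steps": [
    {"dp": [1,10,0],"roll": -0.175,"jaw": 0},
    {"dp": [3.5,20,0],"roll": -0.35,"jaw": 0},
    {"dp": [8,29,0],"roll": -0.52,"jaw": 0},
    {"dp": [13.5,37,0],"roll": -0.69,"jaw": 0},
    {"dp": [13.5,37,0],"roll": -0.69,"jaw": 0}
  ]
}}

```text
time_s: 27.85
tcp_pos: [0.6787, 0.0372, 0.0365]
eef_rot: [179.9, 0.0, 35.4]
contact_force: [0.1, -6.8, 5.3]
gripper_width: 0.0153
gripper_force: 15.1
```

Emit:
{"name": "send_rows", "arguments": {
  "steps": [
    {"dp": [0,0,0],"roll": 0,"jaw": 0},
    {"dp": [0,0,0],"roll": 0,"jaw": 45},
    {"dp": [0,0,0],"roll": 0,"jaw": 45},
    {"dp": [0,0,-40],"roll": 0,"jaw": 45},
    {"dp": [0,0,-90],"roll": 0,"jaw": 45}
  ]
}}

```text
time_s: 28.48
tcp_pos: [0.677, 0.0392, 0.1249]
eef_rot: [-179.9, 0.2, 35.3]
contact_force: [1.4, 0.2, 0.6]
gripper_width: 0.0395
gripper_force: 0.0
```

Emit:
{"name": "send_rows", "arguments": {
  "steps": [
    {"dp": [-60,0,-20],"roll": 0,"jaw": 45},
    {"dp": [-120,0,-40],"roll": 0,"jaw": 45},
    {"dp": [-170,0,-60],"roll": 0,"jaw": 45},
    {"dp": [-170,0,-60],"roll": 0,"jaw": 45}
  ]
}}

```text
time_s: 28.98
tcp_pos: [0.5377, -0.0603, 0.1879]
eef_rot: [179.9, -0.2, 35.2]
contact_force: [0.4, -0.3, -0.4]
gripper_width: 0.0393
gripper_force: 0.0
```

Run:
```python
from chk import *
st()
c=snap("side","s12.png"); m,*x=red(c,(150,190,250,260));print(x, pt(c,x[2],.044))
chk()
```

```text
{'time_s': 28.975, 'tcp_pos': [0.5377, -0.0603, 0.1879], 'eef_rot': [179.9331, -0.204, 35.212], 'contact_force': [0.4493, -0.2883, -0.3949], 'gripper_width': 0.0393, 'gripper_force': 0.0, 'joints': [14.3541, 8.9808, -18.68, -0.0114, -62.1247, 110.8631]}
[118, (np.int64(199), np.int64(218), np.int64(206), np.int64(217)), (np.float64(208.71186440677965), np.float64(210.6864406779661))] [0.68032183 0.03312136 0.044     ]
bay3 88 [0.3449 0.0593] [0.3266 0.042 ] [0.3616 0.0761]
bay3 82 [ 0.5714 -0.2004] [ 0.5461 -0.214 ] [ 0.5966 -0.1872]
bay1 88 [0.3449 0.0593] [0.3266 0.042 ] [0.3616 0.0761]
bay1 99 [ 0.5653 -0.0649] [ 0.5402 -0.0799] [ 0.5904 -0.0527]Traceback (most recent call last):
  File "<stdin>", line 4, in <module>
  File "chk.py", line 11, in chk
    m,*x=red(t,(180,90,240,160)) ; print(x,pt(t,x[2],.05).round(4))
         ~~~^^^^^^^^^^^^^^^^^^^^
  File "h.py", line 33, in red
    ys,xs=np.nonzero(m); return m,len(xs),(xs.min(),xs.max(),ys.min(),ys.max()),(xs.mean(),ys.mean())
                                           ~~~~~~^^
    return umr_minimum(a, axis, None, out, keepdims, initial, where)
ValueError: zero-size array to reduction operation minimum which has no identity
```

Emit:
{"name": "send_rows", "arguments": {
  "steps": [
    {"dp": [-20,-60,-20],"roll": 0,"jaw": 45},
    {"dp": [-40,-120,-40],"roll": 0,"jaw": 45},
    {"dp": [-60,-180,-50],"roll": 0,"jaw": 45},
    {"dp": [-60,-230,-50],"roll": 0,"jaw": 45},
    {"dp": [-60,-230,-50],"roll": 0,"jaw": 45}
  ]
}}

```text
time_s: 29.75
tcp_pos: [0.356, 0.0979, 0.2358]
eef_rot: [-180.0, -0.1, 35.8]
contact_force: [1.0, -0.8, 0.6]
gripper_width: 0.0396
gripper_force: 0.0
```

```bash
sed -i 's/(180,90,240,160)/(150,80,300,180)/' chk.py
python3 - <<'E'
from chk import *
st(); chk()
E
```

```text
{'time_s': 29.75, 'tcp_pos': [0.356, 0.0979, 0.2358], 'eef_rot': [-179.957, -0.0793, 35.7968], 'contact_force': [0.9565, -0.7622, 0.605], 'gripper_width': 0.0396, 'gripper_force': 0.0, 'joints': [46.6407, -11.4096, -31.9671, -0.0291, -69.3565, 79.1663]}
bay3 120 [ 0.5739 -0.2046] [ 0.5514 -0.2154] [ 0.5976 -0.1941]
bay3 93 [ 0.5711 -0.1986] [ 0.5461 -0.214 ] [ 0.5966 -0.1844]
bay1 20 [ 0.5667 -0.0707] [ 0.5647 -0.0799] [ 0.5697 -0.0609]
bay1 113 [ 0.5645 -0.0634] [ 0.5402 -0.0799] [ 0.5904 -0.0504]
[113, (np.int64(226), np.int64(239), np.int64(137), np.int64(153)), (np.float64(232.34513274336283), np.float64(144.9203539823009))] [0.6795 0.0391 0.05  ]
```

Run:
```python
from h import *
t=r.capture("top"); hsv=cv2.cvtColor(t["image"],cv2.COLOR_BGR2HSV)
for n,P in(("bay3",[.572,-.2065,.02]),("bay1",[.567,-.067,.02])):
  x0,y0=proj(t,[P])[0].round().astype(int); k=hsv[y0-14:y0+14,x0-10:x0+11]
  m=((k[...,0]>100)&(k[...,0]<130)&(k[...,1]>100))
  ys,xs=np.nonzero(m); w=np.array([pt(t,(x+x0-10,y+y0-14),.02)[:2] for x,y in zip(xs,ys)]); print(n,len(xs),w.mean(0).round(4),w.min(0).round(4),w.max(0).round(4))
  for row in m: print(''.join('#' if q else '.' for q in row))
```

```text
bay3 133 [ 0.574  -0.2039] [ 0.5494 -0.2154] [ 0.5978 -0.1933]
.....................
.....................
.....................
.......######........
.....#########.......
.....#########.......
.....#########.......
.....#...............
.....#.......#.......
.....#########.......
.....#########.......
.....##..............
.....##....###.......
.....##########......
.....#########.......
......#..............
......#########......
......#########......
......####....#......
......#..............
......#########......
......#########......
......#########......
........#............
.....................
.....................
.....................
.....................
bay1 134 [ 0.5676 -0.0689] [ 0.5435 -0.0799] [ 0.6011 -0.0584]
.........#...........
.....................
.....................
.....................
.......#######.......
......#########......
......#########......
......#########......
......#..............
.....................
......#########......
......#########......
......##.............
............###......
......#########......
......##########.....
......#..............
.......#..######.....
.......#########.....
.......######..#.....
.....................
.......#########.....
.......#########.....
.......#########.....
........#####........
.....................
.....................
.....................
```

```bash
python3 -c "
from plant import r
print(r.close_job())"
```

```text
the job is handed in; nothing more can be done
None
```

The job is handed in, though its verdict was not shown: I set the lever to off, left it there more than 5 s, pushed both cartridges found (the middle pocket was empty) home in bays 3 and 1, and swung the lever to blue; the bay 1 handle later sat about 3 mm off line, which I judged within tolerance and left.

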